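Finish the bakery's loaf pyramid under the light bar

TASK

Finish the display pyramid of six short loaves on the wooden rack: fill the one empty groove of the bottom row from the bench, saddle two more loaves in the gaps of that row and one on top in the gap of those two, all lying along the grooves with their ends in line over the middle of the rack, and leave the fifth bench loaf on the bench, clear of the rack. Do not bump the light bar above, and leave the jar, the big round loaf and the flour shaker standing where they are.

Things in the scene. Friction and masses are not known exactly. Their poses are not given: they have to be found in the camera images.
- rack: fixed wooden rack, base board 165 (x) by 350 (y) by 12 mm, origin at the centre of its underside. Three grooves along its x, at y -88, 0 and +88 mm, each a pair of 12 mm dowels (tops 26 mm up, 44 mm apart). Its -x side is open and faces the bench loaves (world -y within 0.23 rad). 12 mm posts at y +-165, x 5 mm carry the light bar.
- lightbar: aluminium light bar fixed over the rack: rack x -20 to +30 mm, 345 mm along rack y, 24 mm thick plus 2 mm lens below; origin at the centre of its underside, 295 mm above the bench. A tool pointing straight down over the middle of a groove would hit it: lean the tool back out of the rack's -x side.
- low_left (a point): The slot where a loaf's origin belongs in the pyramid (a point fixed to the rack): bottom row, groove on the rack's +y side; rack frame x 0, y 88, z 49.7 mm; axes as the rack's.
- low_mid (a point): The slot where a loaf's origin belongs in the pyramid (a point fixed to the rack): bottom row, middle groove; rack frame x 0, y 0, z 49.7 mm; axes as the rack's.
- low_right (a point): The slot where a loaf's origin belongs in the pyramid (a point fixed to the rack): bottom row, groove on the rack's -y side; rack frame x 0, y -88, z 49.7 mm; axes as the rack's.
- mid_left (a point): The slot where a loaf's origin belongs in the pyramid (a point fixed to the rack): second row, in the saddle between the +y and middle grooves; rack frame x 0, y 44, z 93.4 mm; axes as the rack's.
- mid_right (a point): The slot where a loaf's origin belongs in the pyramid (a point fixed to the rack): second row, in the saddle between the middle and -y grooves; rack frame x 0, y -44, z 93.4 mm; axes as the rack's.
- peak (a point): The slot where a loaf's origin belongs in the pyramid (a point fixed to the rack): top, in the saddle of the second row, above the middle groove; rack frame x 0, y 0, z 137.1 mm; axes as the rack's.
- loaf1: Firm crusty loaf with three pale slashes on top: rod 62 mm across with half-round ends, 120 mm long, 0.14 kg; flat sole 24 mm wide at its underside stops rolling. Origin on the rod's axis at mid-length (31 mm up on the bench); x along the rod, z up; ends alike. Starts lying on the bench, its axis within 0.5 rad of world y.
- loaf2: Firm crusty loaf with three pale slashes on top: rod 62 mm across with half-round ends, 120 mm long, 0.14 kg; flat sole 24 mm wide at its underside stops rolling. Origin on the rod's axis at mid-length (31 mm up on the bench); x along the rod, z up; ends alike. Starts lying on the bench, its axis within 0.5 rad of world y.
- loaf3: Firm crusty loaf with three pale slashes on top: rod 62 mm across with half-round ends, 120 mm long, 0.14 kg; flat sole 24 mm wide at its underside stops rolling. Origin on the rod's axis at mid-length (31 mm up on the bench); x along the rod, z up; ends alike. Starts lying on the bench, its axis within 0.5 rad of world y.
- loaf4: Firm crusty loaf with three pale slashes on top: rod 62 mm across with half-round ends, 120 mm long, 0.14 kg; flat sole 24 mm wide at its underside stops rolling. Origin on the rod's axis at mid-length (31 mm up on the bench); x along the rod, z up; ends alike. Starts lying on the bench, its axis within 0.5 rad of world y.
- loaf5: Firm crusty loaf with three pale slashes on top: rod 62 mm across with half-round ends, 120 mm long, 0.14 kg; flat sole 24 mm wide at its underside stops rolling. Origin on the rod's axis at mid-length (31 mm up on the bench); x along the rod, z up; ends alike. Starts lying on the bench, its axis within 0.5 rad of world y.
- loaf6: Firm crusty loaf with three pale slashes on top: rod 62 mm across with half-round ends, 120 mm long, 0.14 kg; flat sole 24 mm wide at its underside stops rolling. Origin on the rod's axis at mid-length (31 mm up on the bench); x along the rod, z up; ends alike. Starts in one of the rack's three grooves, along it; loaf6 and loaf7 fill two, any third one is empty but for a flat paper slip.
- loaf7: Firm crusty loaf with three pale slashes on top: rod 62 mm across with half-round ends, 120 mm long, 0.14 kg; flat sole 24 mm wide at its underside stops rolling. Origin on the rod's axis at mid-length (31 mm up on the bench); x along the rod, z up; ends alike. Starts in one of the rack's three grooves, along it; loaf6 and loaf7 fill two, any third one is empty but for a flat paper slip.
- jar: upright closed jar, 66 mm across, 100 mm tall, origin at the centre of its base; stands among the loaves; a bystander
- boule: big round loaf, 148 mm across, 80 mm tall, origin at the centre of its base; a bystander
- shaker: upright steel flour shaker, 62 mm across, 112 mm tall with a domed top, origin at the centre of its base; a bystander
There are look-alikes about, which are no part of the job. Leave any blue or yellow look-alike of the loaf1 alone. What is shaped like the loaf5 but green or purple is not meant.

How it is judged:
On the way, in this order (a step that is already met when the one before it is completed fails the run):
1. the bottom row holds three loaves (((distance between loaf1 and low_left below 0.025 m and angle between the x axis of loaf1 and the x axis of rack, either way round below 0.2 rad) or (distance between loaf2 and low_left below 0.025 m and angle between the x axis of loaf2 and the x axis of rack, either way round below 0.2 rad) or (distance between loaf3 and low_left below 0.025 m and angle between the x axis of loaf3 and the x axis of rack, either way round below 0.2 rad) or (distance between loaf4 and low_left below 0.025 m and angle between the x axis of loaf4 and the x axis of rack, either way round below 0.2 rad) or (distance between loaf5 and low_left below 0.025 m and angle between the x axis of loaf5 and the x axis of rack, either way round below 0.2 rad) or (distance between loaf6 and low_left below 0.025 m and angle between the x axis of loaf6 and the x axis of rack, either way round below 0.2 rad) or (distance between loaf7 and low_left below 0.025 m and angle between the x axis of loaf7 and the x axis of rack, either way round below 0.2 rad)) and ((distance between loaf1 and low_mid below 0.025 m and angle between the x axis of loaf1 and the x axis of rack, either way round below 0.2 rad) or (distance between loaf2 and low_mid below 0.025 m and angle between the x axis of loaf2 and the x axis of rack, either way round below 0.2 rad) or (distance between loaf3 and low_mid below 0.025 m and angle between the x axis of loaf3 and the x axis of rack, either way round below 0.2 rad) or (distance between loaf4 and low_mid below 0.025 m and angle between the x axis of loaf4 and the x axis of rack, either way round below 0.2 rad) or (distance between loaf5 and low_mid below 0.025 m and angle between the x axis of loaf5 and the x axis of rack, either way round below 0.2 rad) or (distance between loaf6 and low_mid below 0.025 m and angle between the x axis of loaf6 and the x axis of rack, either way round below 0.2 rad) or (distance between loaf7 and low_mid below 0.025 m and angle between the x axis of loaf7 and the x axis of rack, either way round below 0.2 rad)) and ((distance between loaf1 and low_right below 0.025 m and angle between the x axis of loaf1 and the x axis of rack, either way round below 0.2 rad) or (distance between loaf2 and low_right below 0.025 m and angle between the x axis of loaf2 and the x axis of rack, either way round below 0.2 rad) or (distance between loaf3 and low_right below 0.025 m and angle between the x axis of loaf3 and the x axis of rack, either way round below 0.2 rad) or (distance between loaf4 and low_right below 0.025 m and angle between the x axis of loaf4 and the x axis of rack, either way round below 0.2 rad) or (distance between loaf5 and low_right below 0.025 m and angle between the x axis of loaf5 and the x axis of rack, either way round below 0.2 rad) or (distance between loaf6 and low_right below 0.025 m and angle between the x axis of loaf6 and the x axis of rack, either way round below 0.2 rad) or (distance between loaf7 and low_right below 0.025 m and angle between the x axis of loaf7 and the x axis of rack, either way round below 0.2 rad))), for 0.2 s.
2. the second row holds two loaves (all of step 1 and ((distance between loaf1 and mid_left below 0.025 m and angle between the x axis of loaf1 and the x axis of rack, either way round below 0.2 rad) or (distance between loaf2 and mid_left below 0.025 m and angle between the x axis of loaf2 and the x axis of rack, either way round below 0.2 rad) or (distance between loaf3 and mid_left below 0.025 m and angle between the x axis of loaf3 and the x axis of rack, either way round below 0.2 rad) or (distance between loaf4 and mid_left below 0.025 m and angle between the x axis of loaf4 and the x axis of rack, either way round below 0.2 rad) or (distance between loaf5 and mid_left below 0.025 m and angle between the x axis of loaf5 and the x axis of rack, either way round below 0.2 rad) or (distance between loaf6 and mid_left below 0.025 m and angle between the x axis of loaf6 and the x axis of rack, either way round below 0.2 rad) or (distance between loaf7 and mid_left below 0.025 m and angle between the x axis of loaf7 and the x axis of rack, either way round below 0.2 rad)) and ((distance between loaf1 and mid_right below 0.025 m and angle between the x axis of loaf1 and the x axis of rack, either way round below 0.2 rad) or (distance between loaf2 and mid_right below 0.025 m and angle between the x axis of loaf2 and the x axis of rack, either way round below 0.2 rad) or (distance between loaf3 and mid_right below 0.025 m and angle between the x axis of loaf3 and the x axis of rack, either way round below 0.2 rad) or (distance between loaf4 and mid_right below 0.025 m and angle between the x axis of loaf4 and the x axis of rack, either way round below 0.2 rad) or (distance between loaf5 and mid_right below 0.025 m and angle between the x axis of loaf5 and the x axis of rack, either way round below 0.2 rad) or (distance between loaf6 and mid_right below 0.025 m and angle between the x axis of loaf6 and the x axis of rack, either way round below 0.2 rad) or (distance between loaf7 and mid_right below 0.025 m and angle between the x axis of loaf7 and the x axis of rack, either way round below 0.2 rad))), for 0.2 s.
At the end, for the whole second after the job is handed in: All six slots hold a loaf: origin within 25 mm of the slot point, axis within 0.2 rad of the grooves; one loaf lies on the bench (origin below 40 mm, over 200 mm from the rack origin); loaves at rest (under 0.03 m/s); jar, boule, shaker upright (0.2 rad), moved under 30 mm (all of step 2 and ((distance between loaf1 and peak below 0.025 m and angle between the x axis of loaf1 and the x axis of rack, either way round below 0.2 rad) or (distance between loaf2 and peak below 0.025 m and angle between the x axis of loaf2 and the x axis of rack, either way round below 0.2 rad) or (distance between loaf3 and peak below 0.025 m and angle between the x axis of loaf3 and the x axis of rack, either way round below 0.2 rad) or (distance between loaf4 and peak below 0.025 m and angle between the x axis of loaf4 and the x axis of rack, either way round below 0.2 rad) or (distance between loaf5 and peak below 0.025 m and angle between the x axis of loaf5 and the x axis of rack, either way round below 0.2 rad) or (distance between loaf6 and peak below 0.025 m and angle between the x axis of loaf6 and the x axis of rack, either way round below 0.2 rad) or (distance between loaf7 and peak below 0.025 m and angle between the x axis of loaf7 and the x axis of rack, either way round below 0.2 rad)) and ((height (world z) of loaf1 below 0.04 m and horizontal distance between loaf1 and rack above 0.2 m) or (height (world z) of loaf2 below 0.04 m and horizontal distance between loaf2 and rack above 0.2 m) or (height (world z) of loaf3 below 0.04 m and horizontal distance between loaf3 and rack above 0.2 m) or (height (world z) of loaf4 below 0.04 m and horizontal distance between loaf4 and rack above 0.2 m) or (height (world z) of loaf5 below 0.04 m and horizontal distance between loaf5 and rack above 0.2 m)) and linear speed of each of loaf1, loaf2, loaf3, loaf4, loaf5, loaf6, loaf7 below 0.03 m/s and distance of each of jar, boule, shaker from where it was at the start of the episode below 0.03 m and angle between each of jar, boule, shaker's own z axis and vertical below 0.2 rad); the robot touches nothing.
It fails at once if the light bar is bumped (over 6 N) (contact force between lightbar and anything else above 6 N).
It fails at once if the jar is pushed over 30 mm or tipped (distance of jar from where it was at the start of the episode above 0.03 m or angle between jar's own z axis and vertical above 0.3 rad).
It fails at once if the boule is pushed over 30 mm or tipped (distance of boule from where it was at the start of the episode above 0.03 m or angle between boule's own z axis and vertical above 0.3 rad).
It fails at once if the shaker is pushed over 30 mm or tipped (distance of shaker from where it was at the start of the episode above 0.03 m or angle between shaker's own z axis and vertical above 0.3 rad).
It also fails if it takes over 72 s, if anything falls off the work surface, if the arm or the gripper's body presses on something with over 40 N, if the wrist force passes 120 N, or if a joint passes its speed limit or range.

ROBOT

A 6-joint arm with a two-finger parallel gripper is mounted at the origin on the work surface. World frame = base frame: x ahead of the robot, y to its left, z up, the work surface at z = 0. Lengths are in m, angles in rad, forces in N, time in s.
With the tool pointing down it reaches from about 0.275 to 1 m from the base axis. Payload 8.4 kg.
Tool frame: the origin (TCP) lies between the finger pads, 19 mm behind the fingertips; this is the grasp point; z points along the fingers, y is the line along which they close (so a half turn about z gives the same grasp; the last joint's range is limited). The gripper opens to 85 mm and grips with 20 to 120 N. Pads are 22 mm wide; open, the fingers measure 114 mm over their backs; the gripper's body (76 mm by 85 mm) begins 54 mm behind the grasp point. The pads swing forward as they close: fully open they stand 13 mm farther back than shut.
Start: joints at [-1.152, 0.353, 1.633, -0, 1.155, -0.002], TCP at [0.255, -0.57, 0.25] pointing down, gripper open.
Joint ranges: [-2.63, 2.63], [-0.92, 2.1], [0.06, 2.66], [-1.3, 4.44], [0, 2.69], [-3.02, 3.02]. Speed limits (rad/s): [2.22, 2.22, 2.79, 3.14, 3.14, 3.14].

INTERFACE

Orientations are given as a rotation vector (axis times angle).
In Python, from cell import env, cams gives the robot as it stands.
- The arm moves only by the tool step_arm, never from a script. Its arguments are lists of equal length, an entry for each row: "offset": the shift along the tool's x, y, z in cm, a list of three; "turn": the turn about the tool's z in degrees. In form: {"offset": [[tx, ty, tz], ...], "turn": [turn, ...]}. A call has 1 to 20 rows; each row is the pose to reach, as a shift and turn from the pose commanded when the call began, along the tool's axes at that moment; what a row does not reach only later rows make up. A row lasts 1/8 s, in which the tool goes at most 62.5 mm and 10.7 degrees, less where a joint would pass 70% of its speed; a pose out of reach is approached as far as the arm can. A call with a gripper value outside its range is refused whole. "jaw" is the closure, from -1 (fully open) to 1 (shut), set as the call begins (left out, the last holds). The fingers move at their own pace and stop on an object; "squeeze" is the grip in N (left out, the last holds). Time passes only in rows, so rows that repeat a pose let the fingers close. It gives the time, the measured TCP pose, the force, the opening and the grip force at its end, in the units of the state.
- env.get_state(): the state, without advancing time (a new reading comes with each control period).
- cams.camera(name): name is "scene" or "top"; returns a dict with "color" (480x640x3 uint8, red, green, blue), "fx", "fy", "cx", "cy" (pixels), "k1" (the pictures are not rectified: a ray, as slopes to the right and down, at radius r is drawn at 1 + k1 r^2 times it, then the intrinsics apply), "world_to_cam" (4x4, takes a point from world to camera coordinates). Camera axes: x right, y down, z forward; pixel columns grow to the right and rows downward; lengths in m; the calibration is good to about 2 mm. A picture is of the moment at which its call begins. There is no depth.
- env.hand_in(): hands the job in; it is judged then, once.
The state is a dict: "clock": time; "joint_pos": joint angles; "dq": joint speeds; "effort": joint torques, N m; "tool_pos": TCP position; "orientation": TCP orientation; "wrist_force": force on the tool from outside, world axes, zero at the start; "wrist_torque": the same for the moment, N m; "width": finger opening in m; "grasp_force": force on a finger pad.
Only numpy, scipy, OpenCV 4.12 (cv2) and the standard library are available. Lean on these libraries where they do the work, as an engineer would, in place of code of your own. Each camera call takes 0.05 s, during which the arm holds its last target. There are 200 camera calls.

## Working session

There is one attempt and no reset: what is moved stays moved. The work goes in short steps, Python scripts to look and compute and a tool call to move; the robot and the scene stay as the last step left them, time stands still between calls to the robot, and variables do not carry over. Pictures are saved under pics/ and viewed, at most 10 in all, crops included, and the job is handed in when it is done.

Besides the shell and the picture viewer there is one more tool, called after "Emit:" as name([rows], argument=value, ...), one row to a line, values as JSON. step_arm: Moves the arm, as the interface text tells. Its arguments: {"type":"object","properties":{"offset":{"type":"array"},"turn":{"type":"array"},"jaw":{"type":"number"},"squeeze":{"type":"number"}},"required":["offset","turn"]}

```bash
ls; mkdir -p pics
python3 - <<'E'
from cell import env,cams
import cv2,numpy as np
for n in("scene","top"):
    c=cams.camera(n); cv2.imwrite(f"pics/{n}0.png",c["color"][:,:,::-1])
    print(n,{k:(np.round(v,4).tolist()) for k,v in c.items() if k!="color"})
print(env.get_state())
E
```

```text
pics
scene {'fx': 535.2425, 'fy': 535.2425, 'cx': 322.0942, 'cy': 238.8356, 'k1': -0.1363, 'world_to_cam': [[0.307, 0.9516, 0.0147, -0.0042], [0.6945, -0.2134, -0.6871, -0.2417], [-0.6507, 0.2212, -0.7264, 1.9544], [0.0, 0.0, 0.0, 1.0]]}
top {'fx': 573.6434, 'fy': 573.6434, 'cx': 316.6753, 'cy': 234.0926, 'k1': -0.0576, 'world_to_cam': [[0.0127, -0.9999, 0.001, -0.1366], [-0.9916, -0.0128, -0.1288, 0.5462], [0.1288, 0.0006, -0.9917, 1.6915], [0.0, 0.0, 0.0, 1.0]]}
{'clock': 0.1, 'joint_pos': array([-1.15241523e+00,  3.53552180e-01,  1.63406941e+00, -2.85722083e-05,
        1.15519553e+00, -2.41459868e-03]), 'dq': array([ 0.00165431, -0.00281232, -0.00171327,  0.00034419,  0.00119267,
       -0.00097768]), 'effort': array([-7.97502685e-05, -6.06352758e+01, -3.42820430e+01, -3.62385424e-05,
        3.95314128e-03,  3.24517612e-05]), 'tool_pos': array([ 0.25512283, -0.57011282,  0.24934929]), 'orientation': array([-3.07114375e+00, -6.55887090e-01,  4.37153194e-04]), 'wrist_force': array([-0.76803837,  0.09209362, -0.34700903]), 'wrist_torque': array([-0.02595108,  0.04765776,  0.00850976]), 'grasp_force': 0.0, 'width': 0.08555679301808347}
```

View pics/top0.png

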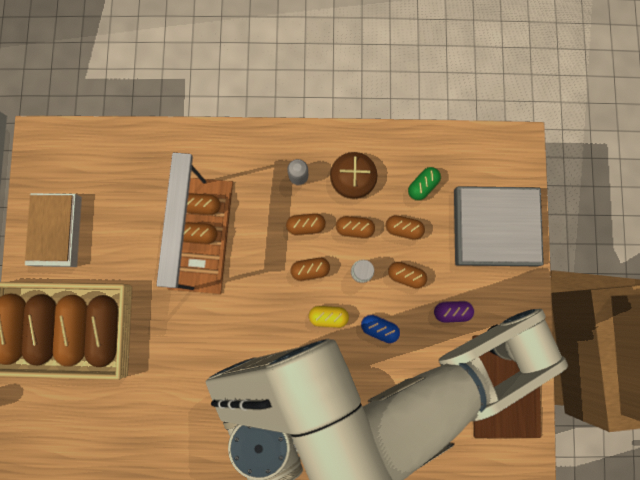

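View pics/scene0.png

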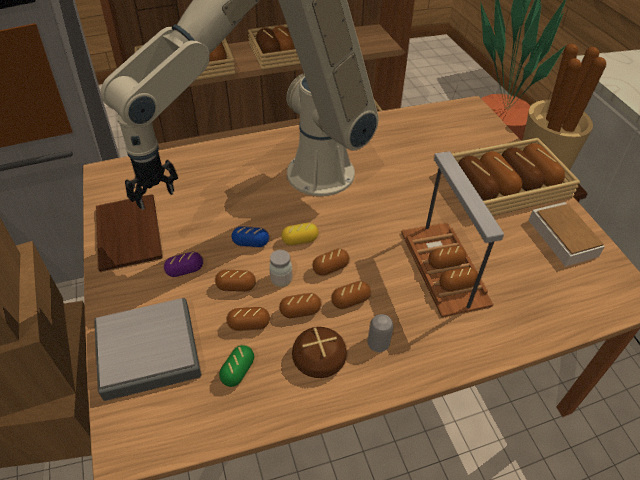

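The top view shows five brown bench loaves at (307,224), (355,227), (405,227), (310,268) and (407,274). The jar is at (363,271), boule at (354,175) and shaker at (298,171). The rack has loaves at (203,204) and (199,233) and an empty groove with the slip at (197,263), under the bar running (180,155)–(170,287). Look-alikes are yellow (328,317), blue (380,329), purple (454,312) and green (424,184), with dark big loaves in the crate at lower left.

```bash
cat > h.py <<'E'
import numpy as np,cv2
from scipy.spatial.transform import Rotation as R
def K(c): return np.array([[c["fx"],0,c["cx"]],[0,c["fy"],c["cy"]],[0,0,1.]]),np.array([c["k1"],0,0,0.])
def cast(c,px,z):
    k,d=K(c); n=cv2.undistortPoints(np.array(px,float).reshape(-1,1,2),k,d).reshape(-1,2)
    T=np.array(c["world_to_cam"]);Rw=T[:3,:3].T;o=-Rw@T[:3,3]
    r=np.c_[n,np.ones(len(n))]@Rw.T
    return o+r*((z-o[2])/r[:,2])[:,None]
def proj(c,P):
    k,d=K(c);T=np.array(c["world_to_cam"])
    return cv2.projectPoints(np.array(P,float).reshape(-1,1,3),cv2.Rodrigues(T[:3,:3])[0],T[:3,3],k,d)[0].reshape(-1,2)
def brown(c):
    h=cv2.cvtColor(c["color"],cv2.COLOR_RGB2HSV); return h
E
python3 - <<'E'
from cell import env,cams
import cv2,numpy as np
from h import *
c=cams.camera("top");h=brown(c)
for p in[(307,232),(355,235),(405,220),(310,275),(407,280),(440,240),(340,250),(345,262),(215,275),(210,280),(212,207),(197,263),(175,220),(170,270),(178,165),(298,170),(363,271),(354,185)]: print(p,h[p[1],p[0]])
a=cv2.resize(c["color"][140:300,145:245],None,fx=5,fy=5,interpolation=cv2.INTER_CUBIC)[:600]
c2=cams.camera("scene")
b=cv2.resize(c2["color"][40:210,95:190],None,fx=3.5,fy=3.5,interpolation=cv2.INTER_CUBIC)[:600]
a=cv2.resize(a,None,fx=.75,fy=.75)
o=np.zeros((600,800,3),np.uint8);o[:a.shape[0],:a.shape[1]]=a;o[:b.shape[0],420:420+b.shape[1]]=b
cv2.imwrite("pics/crop1.png",o[:,:,::-1])
E
```

```text
(307, 232) [ 14 195 107]
(355, 235) [ 13 192 114]
(405, 220) [ 14 199 122]
(310, 275) [ 13 192 133]
(407, 280) [ 13 194 143]
(440, 240) [ 16 140 184]
(340, 250) [ 15 141 192]
(345, 262) [ 15 140 189]
(215, 275) [ 13 173 146]
(210, 280) [ 13 174 158]
(212, 207) [ 13 185 135]
(197, 263) [ 34  30 201]
(175, 220) [ 18  25 184]
(170, 270) [ 20  25 183]
(178, 165) [ 21  23 174]
(298, 170) [ 19  33 163]
(363, 271) [ 18  30 168]
(354, 185) [ 23 110 174]
```

View pics/crop1.png

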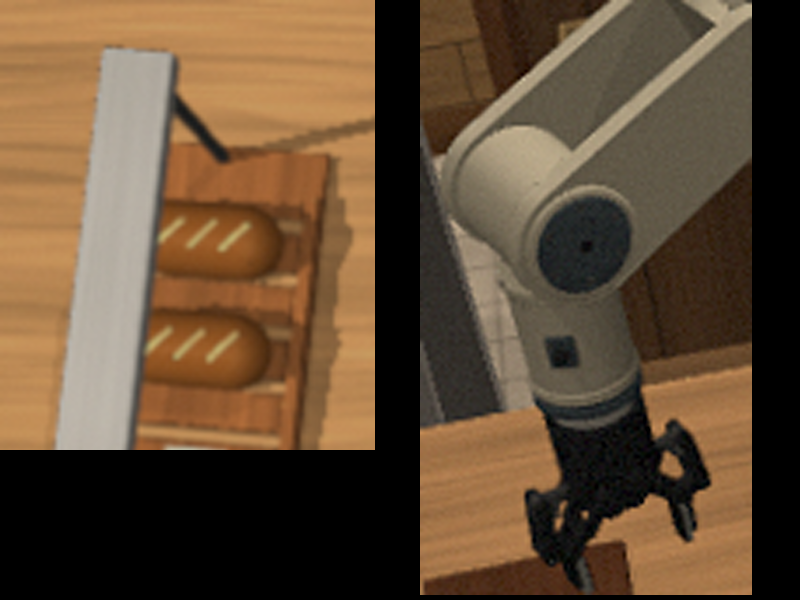

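The crop shows the bar covering the +x half of the rack. The wrist, top to bottom, is a fork with its joint cap at scene pixel (142,110), a white cylinder, and the black gripper. The move only turns about tool z, so the tool stays vertical. I'll size the wrist to plan placing from the -x side, then push each loaf home.

```bash
cat >> h.py <<'E'
def comps(m,amin=150):
    n,l,s,ce=cv2.connectedComponentsWithStats(m.astype(np.uint8)); return [(l==i,ce[i],s[i]) for i in range(1,n) if s[i][4]>amin]
def loaves(c,z=0.031):
    h=cv2.cvtColor(c["color"],cv2.COLOR_RGB2HSV)
    m=((h[...,1]>160)&(h[...,0]>7)&(h[...,0]<22)).astype(np.uint8)
    m=cv2.morphologyEx(m,cv2.MORPH_CLOSE,cv2.getStructuringElement(cv2.MORPH_ELLIPSE,(7,7)))
    m=cv2.morphologyEx(m,cv2.MORPH_OPEN,np.ones((3,3)))
    out=[]
    for k,ce,s in comps(m):
        ct=max(cv2.findContours(k.astype(np.uint8),0,1)[0],key=len).reshape(-1,2)
        P=cast(c,ct,z)[:,:2]; (cx,cy),(a,b),ang=cv2.minAreaRect((P*1000).astype(np.float32))
        if a<b: ang+=90; a,b=b,a
        out.append((ce.round(),[round(cx),round(cy)],[round(a),round(b)],round(((ang-90+90)%180)-90+0,1)))
    return out
E
python3 - <<'E'
from cell import env,cams
import cv2,numpy as np
from scipy.optimize import least_squares
from h import *
s=env.get_state();c=cams.camera("top");c2=cams.camera("scene")
print("cam pos",[(-np.array(k["world_to_cam"])[:3,:3].T@np.array(k["world_to_cam"])[:3,3]).round(3) for k in(c,c2)])
t=s["tool_pos"];ex=np.array([.912,.409,0])
for px in[(142,110)]:
    r=least_squares(lambda v:(proj(c2,t+[0,0,v[0]]+v[1]*ex)-px).ravel(),[.3,.07]);print("wrist L3,w",r.x,r.cost)
for dz in(.0,.1,.16,.26): print(dz,[ (proj(c2,t+[0,0,dz]+w*ex)[0]-[95,40])*3.5+[420,0] for w in(-.043,0,.043)])
print("LOAVES top")
for l in loaves(c):
    if l[0][1]<300 and l[0][0]>240 or 150<l[0][0]<240:print(l)
h=cv2.cvtColor(c["color"],cv2.COLOR_RGB2HSV)
m=(h[...,1]<60)&(h[...,2]>120);m[:140]=0;m[300:]=0;m[:,:140]=0;m[:,430:]=0
for k,ce,st in comps(m,80):
    ct=max(cv2.findContours(k.astype(np.uint8),0,1)[0],key=len).reshape(-1,2)
    z=.319 if st[4]>1500 else .1
    P=cast(c,ct,z)[:,:2]*1000
    r=cv2.minAreaRect(P.astype(np.float32));print(ce.round(),st[4],r)
    if z>.3: print(cv2.boxPoints(r).round())
E
```

```text
cam pos [array([ 0.325, -0.131,  1.748]), array([ 1.441, -0.48 ,  1.254])]
wrist L3,w [0.31852905 0.05873402] 8.077935669463161e-28
0.0 [array([609.18943282, 526.92465541]), array([635.22014876, 553.45714972]), array([662.18275839, 580.88201649])]
0.1 [array([582.34088013, 430.59409281]), array([608.99106255, 456.69364941]), array([636.6608321 , 483.74384686])]
0.16 [array([565.27336923, 368.42984036]), array([592.2795758 , 394.12606568]), array([620.36243695, 420.80612348])]
0.26 [array([535.17362042, 256.87007872]), array([562.73231266, 281.59397629]), array([591.47049431, 307.35081387])]
LOAVES top
(array([353., 175.]), [734, -239], [141, 141], 0.8)
(array([206., 234.]), [542, 207], [344, 130], 85.8)
(array([305., 224.]), [579, -94], [117, 60], 6.0)
(array([405., 227.]), [573, -396], [119, 60], -13.5)
(array([355., 227.]), [573, -245], [117, 60], -5.7)
(array([310., 269.]), [444, -111], [117, 60], 10.2)
(array([407., 275.]), [430, -402], [119, 60], -17.8)
[173. 220.] 2535 ((545.7344360351562, 232.71437072753906), (48.20293045043945, 342.99737548828125), 85.87123107910156)
[[373. 221.]
 [715. 196.]
 [719. 244.]
 [376. 269.]]
[297. 168.] 222 ((734.9321899414062, -69.18949127197266), (48.31987380981445, 47.1314582824707), 0.8956807851791382)
[196. 263.] 116 ((451.7142028808594, 215.95867919921875), (45.29373550415039, 21.160429000854492), 85.64679718017578)
[362. 271.] 399 ((435.68402099609375, -261.29754638671875), (60.41738510131836, 63.46247863769531), 0.6905160546302795)
```

```bash
cat >> h.py <<'E'
O=np.array([.5455,.2277]);RX=np.array([.072,.9974]);RY=np.array([-.9974,.072])
def rk(x,y): return O+(RX*x+RY*y)/1000
def torack(P): d=(np.array(P)[...,:2]-O)*1000; return np.stack([d@RX,d@RY],-1)
def go(s,xy,z,p):
    "offset cm in tool axes, and turn deg"
    Rm=R.from_rotvec(s["orientation"]).as_matrix()
    d=np.array([*xy,z])-s["tool_pos"]; off=(Rm.T@d*100).round(2)
    y=np.degrees(np.arctan2(Rm[1,1],Rm[0,1])); t=-((p-y+180)%360-180)
    print("tcp",(s["tool_pos"]*1000).round(1),"rack",torack(s["tool_pos"]).round(1),"yaw",round(y,2),"tilt",Rm[2,2].round(4),"-> off",off,"turn",round(t,1))
def grasp(c,p,d=36): p=np.radians(p);return np.array(c)/1000-d/1000*np.array([-np.sin(p),np.cos(p)])
E
python3 - <<'E'
from cell import env,cams
from h import *
c=cams.camera("top");s=env.get_state()
print("ends67",torack(cast(c,[(220.5,204),(217,233)],.05)))
g=grasp((444,-111),10.2);print(g)
go(s,g,.15,10.2)
E
```

```text
ends67 [[-60.13777108 -92.6467492 ]
 [-59.07850735  -4.19326869]]
[ 0.45037505 -0.14643104]
tcp [ 255.3 -570.4  249.8] rack [-816.9  232. ] yaw -65.89 tilt -1.0 -> off [ 35.13 -30.73   9.99] turn -76.1
```

Candidates: browns A (307,224), B (355,227), C (405,227), D (310,268) and E (407,274) are the real loaves. Yellow, blue, purple and green are excluded by colour. I'll take D for the empty near groove, then A, B and C, and leave E. I'm moving above D and will check it in a crop there.

Emit:
step_arm([
  [17,-15,0],
  [35.1,-30.7,2],
  [35.1,-30.7,8],
  [35.1,-30.7,10],
  [35.1,-30.7,10],
  [35.1,-30.7,10],
  [35.1,-30.7,10],
  [35.1,-30.7,10],
  [35.1,-30.7,10],
  [35.1,-30.7,10],
  [35.1,-30.7,10],
], turn=[-30,-76,-76,-76,-76,-76,-76,-76,-76,-76,-76], jaw=-1, squeeze=60)

```text
clock: 1.72
tool_pos: [0.4502, -0.1479, 0.1504]
orientation: [2.018, 2.407, 0.0]
wrist_force: [0.7, 0.7, -0.2]
width: 0.0852
grasp_force: 0.0
```

Run:
```python
from cell import env,cams
from h import *
s=env.get_state();go(s,[.4504,-.1464],.033,10.2);print(s["joint_pos"].round(3))
c=cams.camera("scene");cv2.imwrite("pics/c2.png",cv2.resize(c["color"][80:340,220:500],None,fx=2.2,fy=2.2)[:,:,::-1])
```

```text
tcp [ 450.2 -147.9  150.4] rack [-381.5   68. ] yaw 10.03 tilt -1.0 -> off [ 0.15  0.04 11.74] turn -0.2
[-0.32   0.25   2.041 -0.     0.85  -0.495]
```

View pics/c2.png

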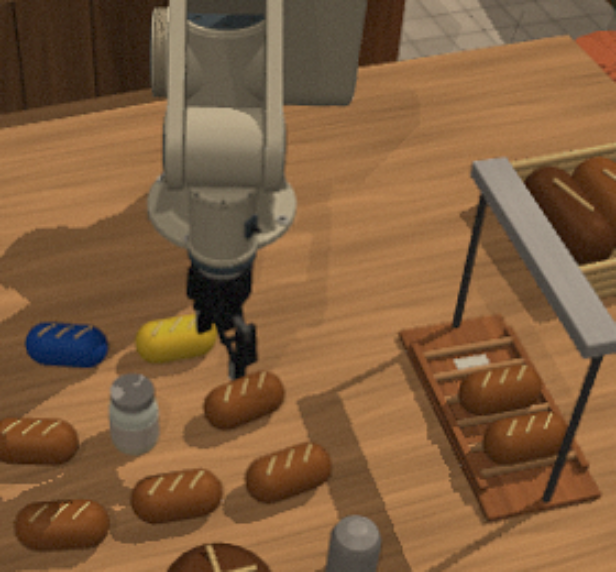

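The crop shows the gripper over brown loaf D at crop (244,400), with the jar and the yellow loaf clear of it. The near groove holds only the slip, at (472,363). Descending and grasping.

Emit:
step_arm([
  [0.1,0,6],
  [0.1,0,11.6],
  [0.1,0,11.6],
  [0.1,0,11.6],
], turn=[0,0,0,0])

```text
clock: 2.28
tool_pos: [0.4508, -0.1466, 0.0355]
orientation: [2.017, 2.407, 0.001]
wrist_force: [0.8, -0.4, -0.0]
width: 0.0858
grasp_force: 0.0
```

Emit:
step_arm([
  [0,0,0],
  [0,0,0],
  [0,0,0],
  [0,0,0],
  [0,0,0],
  [0,0,0],
], turn=[0,0,0,0,0,0], jaw=1)

```text
clock: 3.02
tool_pos: [0.4516, -0.1467, 0.0367]
orientation: [2.014, 2.406, 0.002]
wrist_force: [-3.4, -1.4, 18.0]
width: 0.0596
grasp_force: 60.2
```

Emit:
step_arm([
  [0,0,-6],
  [0,0,-9],
  [0,0,-9],
  [0,0,-9],
], turn=[0,0,0,0])

```text
clock: 3.52
tool_pos: [0.4499, -0.1458, 0.1241]
orientation: [2.017, 2.408, 0.0]
wrist_force: [0.3, -0.3, -1.8]
width: 0.0593
grasp_force: 66.2
```

Run:
```python
from cell import env,cams
from h import *
s=env.get_state()
go(s,rk(-160,88),.125,-4.1);go(s,rk(-75,88),.125,-4.1)
c=cams.camera("top");cv2.imwrite("pics/t1.png",c["color"][:,:,::-1])
c=cams.camera("scene");cv2.imwrite("pics/c3.png",cv2.resize(c["color"][80:340,220:500],None,fx=2.2,fy=2.2)[:,:,::-1])
```

```text
tcp [ 449.9 -145.8  124.1] rack [-379.4   68.5] yaw 10.12 tilt -1.0 -> off [21.75  3.5  -0.09] turn 14.2
tcp [ 449.9 -145.8  124.1] rack [-379.4   68.5] yaw 10.12 tilt -1.0 -> off [29.99  5.6  -0.09] turn 14.2
```

View pics/c3.png

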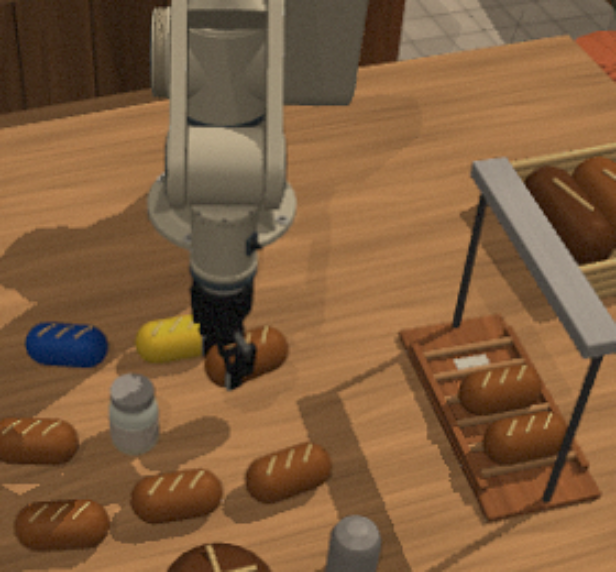

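D is held level at crop (247,355). Carrying it to the empty groove.

Emit:
step_arm([
  [5,1,0],
  [10.5,2,0],
  [16,3,0],
  [21.7,3.5,0],
  [21.7,3.5,0],
  [26,4.6,0],
  [30,5.6,0],
  [30,5.6,0],
  [30,5.6,0],
], turn=[6,14.2,14.2,14.2,14.2,14.2,14.2,14.2,14.2])

```text
clock: 4.75
tool_pos: [0.452, 0.1583, 0.1232]
orientation: [-2.299, -2.141, 0.003]
wrist_force: [0.1, 0.2, -1.3]
width: 0.0589
grasp_force: 66.2
```

Run:
```python
from cell import env,cams
from h import *
s=env.get_state()
go(s,rk(-74,88),.0555,-4.1)
c=cams.camera("top");c2=cams.camera("scene")
a=cv2.resize(c["color"][140:320,150:290],None,fx=2.8,fy=2.8);b=cv2.resize(c2["color"][90:330,360:520],None,fx=2.5,fy=2.5)
o=np.zeros((600,800,3),np.uint8);o[:a.shape[0],:a.shape[1]]=a;o[:b.shape[0],400:]=b
cv2.imwrite("pics/c4.png",o[:,:,::-1])
```

```text
tcp [452.  158.3 123.2] rack [-76.   88.3] yaw -4.08 tilt -1.0 -> off [0.2  0.04 6.77] turn 0.0
```

View pics/c4.png

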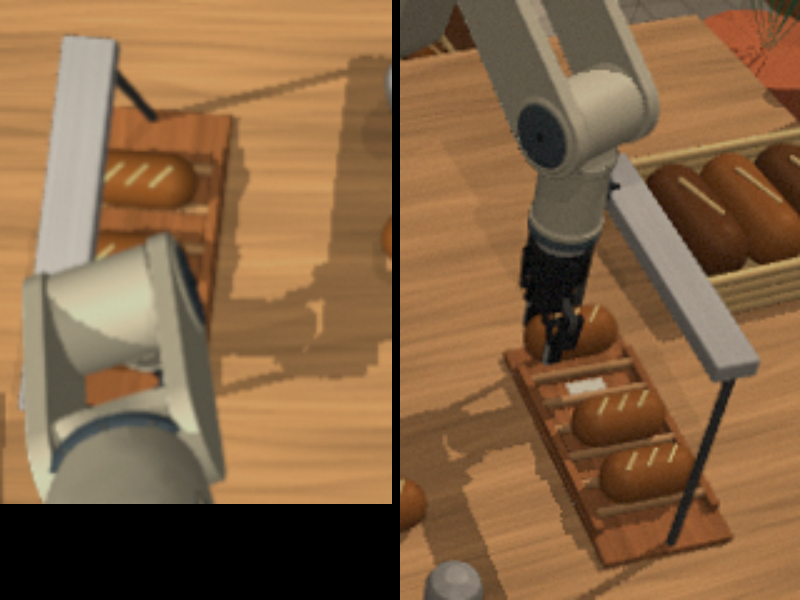

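The loaf is aligned over the empty groove, at scene crop (570,335). The wrist fork could come close over the bar if I lowered here, so I'll back out to rack x -100, lower, release, then push from higher up.

Emit:
step_arm([
  [-2.5,0,0],
  [-2.5,0,2],
  [-2.5,0,5],
  [-2.5,0,6.6],
  [-2.5,0,6.7],
  [-2.5,0,6.7],
], turn=[0,0,0,0,0,0])

```text
clock: 5.6
tool_pos: [0.4501, 0.1331, 0.057]
orientation: [-2.3, -2.14, 0.003]
wrist_force: [-1.0, -1.9, 2.6]
width: 0.0591
grasp_force: 86.7
```

Emit:
step_arm([
  [0,0,0],
  [0,0,0],
  [0,0,-1],
  [0,0,-6],
  [-5,0,-8],
  [-5,0,-8],
  [-5,0,-8],
], turn=[0,0,0,0,0,0,0], jaw=-0.5)

```text
clock: 6.48
tool_pos: [0.4474, 0.0846, 0.1374]
orientation: [2.3, 2.139, 0.001]
wrist_force: [-1.0, 0.7, -1.3]
width: 0.0641
grasp_force: 0.0
```

Run:
```python
from cell import env,cams
from h import *
s=env.get_state();print(s["width"])
go(s,rk(-150,88),.073,-4.1)
go(s,rk(-80,88),.073,-4.1)
c=cams.camera("top");c2=cams.camera("scene")
a=cv2.resize(c["color"][140:320,150:290],None,fx=2.8,fy=2.8);b=cv2.resize(c2["color"][90:330,360:520],None,fx=2.5,fy=2.5)
o=np.zeros((600,800,3),np.uint8);o[:a.shape[0],:a.shape[1]]=a;o[:b.shape[0],400:]=b
cv2.imwrite("pics/c5.png",o[:,:,::-1])
```

```text
0.06406561115839786
tcp [447.4  84.6 137.4] rack [-149.8   87.6] yaw -4.15 tilt -1.0 -> off [-0.02 -0.05  6.44] turn -0.0
tcp [447.4  84.6 137.4] rack [-149.8   87.6] yaw -4.15 tilt -1.0 -> off [ 6.98 -0.05  6.44] turn -0.0
```

View pics/c5.png

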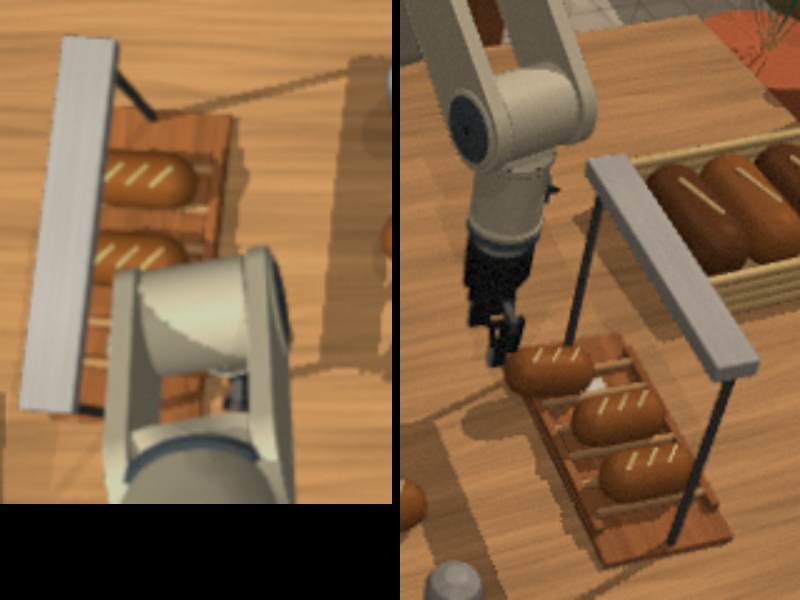

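The loaf lies in the near groove, sticking out on the -x side at scene crop (550,370). I'm closing the fingers and pushing it in.

Emit:
step_arm([
  [-0.5,0,4],
  [-0.5,0,6.4],
  [-0.5,0,6.4],
  [-0.5,0,6.4],
  [-0.5,0,6.4],
  [1,0,6.4],
  [2.5,0,6.4],
  [4,0,6.4],
  [5.5,0,6.4],
  [6.5,0,6.4],
  [6.9,0,6.4],
  [6.9,0,6.4],
  [6.9,0,6.4],
], turn=[0,0,0,0,0,0,0,0,0,0,0,0,0], jaw=1)

```text
clock: 8.2
tool_pos: [0.452, 0.153, 0.0729]
orientation: [-2.3, -2.14, 0.0]
wrist_force: [0.0, 0.4, -0.6]
width: 0.0002
grasp_force: 0.2
```

Emit:
step_arm([
  [-5,0,0],
  [-10,0,-3],
  [-15,0,-9],
  [-18,0,-10],
  [-18,0,-10],
], turn=[0,0,0,0,0], jaw=-1)

```text
clock: 8.82
tool_pos: [0.4402, -0.0286, 0.1748]
orientation: [2.301, 2.134, 0.004]
wrist_force: [0.0, -0.2, -0.7]
width: 0.0855
grasp_force: 0.0
```

```bash
cat > look.py <<'E'
import sys
from cell import env,cams
from h import *
c=cams.camera("top");c2=cams.camera("scene")
a=cv2.resize(c["color"][140:320,150:290],None,fx=2.8,fy=2.8);b=cv2.resize(c2["color"][90:330,360:520],None,fx=2.5,fy=2.5)
o=np.zeros((600,800,3),np.uint8);o[:a.shape[0],:a.shape[1]]=a;o[:b.shape[0],400:]=b
cv2.imwrite(sys.argv[1],o[:,:,::-1])
# slash blobs (pale) in scene and top view, near rack
for n,cc,z0 in(("scene",c2,0),("top",c,0)):
    h=cv2.cvtColor(cc["color"],cv2.COLOR_RGB2HSV)
    m=(h[...,1]<130)&(h[...,2]>170)
E
python3 look.py pics/c6.png
python3 - <<'E'
from cell import env,cams
from h import *
s=env.get_state();g=grasp((579,-94),6.0);print(g);go(s,g,.15,6.0);go(s,g,.036,6.0)
c=cams.camera("top")
for l in loaves(c):
    if 300>l[0][1]>200 and l[0][0]>140:print(l)
E
```

```text
[ 0.58276302 -0.12980279]
tcp [439.1 -26.6 173. ] rack [-261.3   87.8] yaw -4.21 tilt -1.0 -> off [-9.24 15.08  2.3 ] turn -10.2
tcp [439.1 -26.6 173. ] rack [-261.3   87.8] yaw -4.21 tilt -1.0 -> off [-9.25 15.08 13.7 ] turn -10.2
(array([205., 236.]), [542, 207], [343, 130], 85.9)
(array([305., 224.]), [579, -94], [117, 60], 6.0)
(array([355., 227.]), [572, -245], [117, 60], -5.7)
(array([405., 227.]), [573, -396], [118, 61], -13.5)
(array([407., 275.]), [430, -402], [119, 60], -17.8)
```

View pics/c6.png

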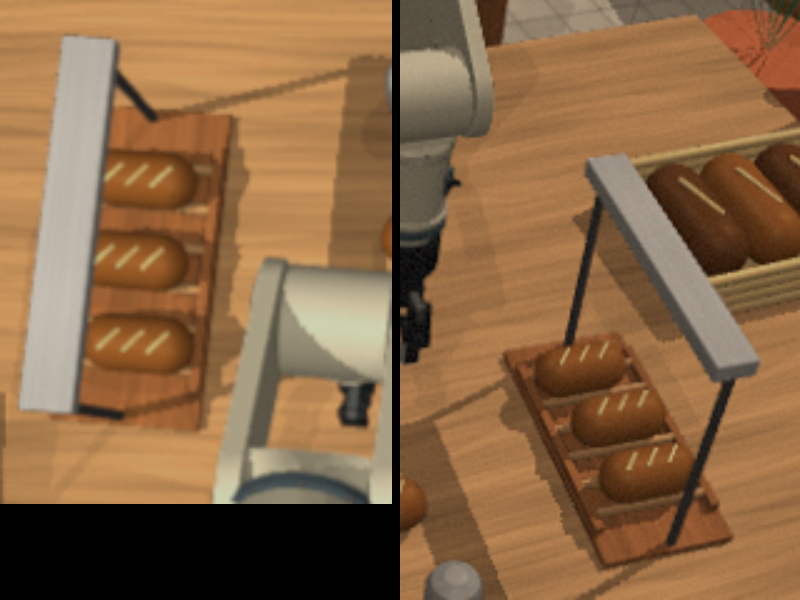

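All three grooves now hold a loaf. In the top crop the near one's end is at (193,345), about 15 mm towards -x, which is inside the tolerance. Next I pick loaf A.

Emit:
step_arm([
  [-4,6,1],
  [-8,12,2.3],
  [-9.2,15.1,2.3],
  [-9.2,15.1,2.3],
  [-9.2,15.1,8],
  [-9.2,15.1,13.6],
  [-9.2,15.1,13.6],
  [-9.2,15.1,13.6],
], turn=[-5,-10.2,-10.2,-10.2,-10.2,-10.2,-10.2,-10.2])

```text
clock: 9.98
tool_pos: [0.5838, -0.1281, 0.0381]
orientation: [2.099, 2.337, 0.0]
wrist_force: [-0.0, -0.6, 0.8]
width: 0.0856
grasp_force: 0.0
```

Emit:
step_arm([
  [0,0,0],
  [0,0,0],
  [0,0,0],
  [0,0,0],
  [0,0,0],
  [0,0,-6],
  [0,0,-12],
  [0,0,-13.5],
  [0,0,-13.5],
  [0,0,-13.5],
], turn=[0,0,0,0,0,0,0,0,0,0], jaw=1)

```text
clock: 11.22
tool_pos: [0.5822, -0.1286, 0.1705]
orientation: [-2.098, -2.335, 0.002]
wrist_force: [0.5, 0.1, -2.0]
width: 0.0593
grasp_force: 66.0
```

Run:
```python
from cell import env,cams
from h import *
s=env.get_state();print(s["width"],s["joint_pos"].round(2))
c=cams.camera("top")
print(torack(cast(c,[(218.9,263.2),(221.1,204.3),(217.1,232.9)],.05)))
go(s,rk(-170,44),.165,-4.1);go(s,rk(-80,44),.165,-4.1)
```

```text
0.059267587305265684 [-0.22  0.4   1.77 -0.    0.98 -0.33]
[[-74.35933167  85.30149093]
 [-62.04118335 -91.88668372]
 [-59.34513845  -4.51864954]]
tcp [ 582.2 -128.6  170.5] rack [-352.7  -62.3] yaw 6.11 tilt -1.0 -> off [19.87 -7.21  0.58] turn 10.2
tcp [ 582.2 -128.6  170.5] rack [-352.7  -62.3] yaw 6.11 tilt -1.0 -> off [28.72 -5.61  0.58] turn 10.2
```

Emit:
step_arm([
  [5,-1.8,0.3],
  [10,-3.6,0.5],
  [15,-5.4,0.5],
  [19.9,-7,0.5],
  [19.9,-7,0.5],
  [24,-6.2,0.5],
  [27.5,-5.6,0.5],
  [29.3,-5.3,0.5],
  [29.3,-5.3,0.5],
  [29.3,-5.3,0.5],
], turn=[5,10.2,10.2,10.2,10.2,10.2,10.2,10.2,10.2,10.2])

```text
clock: 12.52
tool_pos: [0.4992, 0.1559, 0.1665]
orientation: [-2.299, -2.14, 0.002]
wrist_force: [-0.0, 0.6, -0.8]
width: 0.0593
grasp_force: 66.3
```

Run:
```python
from cell import env,cams
from h import *
s=env.get_state();print(s["width"],s["joint_pos"].round(2))
go(s,rk(-72,42),.1015,-4.1)
```

```text
0.059349975365129475 [ 0.3   0.3   1.93 -0.    0.92  0.37]
tcp [499.2 155.9 166.5] rack [-74.9  41. ] yaw -4.1 tilt -1.0 -> off [ 0.3 -0.1  6.5] turn -0.0
```

Emit:
step_arm([
  [0.3,-0.1,2.5],
  [0.3,-0.1,4.5],
  [0.3,-0.1,6],
  [0.3,-0.1,6.4],
  [0.3,-0.1,6.4],
  [0.3,-0.1,6.4],
], turn=[0,0,0,0,0,0])

```text
clock: 13.28
tool_pos: [0.4988, 0.1599, 0.1036]
orientation: [2.299, 2.141, 0.0]
wrist_force: [-2.7, -1.2, 0.5]
width: 0.0589
grasp_force: 66.3
```

Emit:
step_arm([
  [0,0,0],
  [0,0,0],
  [0,0,0],
  [0,0,-1.5],
  [0,0,-4],
  [-2,0,-6],
  [-6,0,-6],
  [-6,0,-6],
  [-6,0,-6],
], turn=[0,0,0,0,0,0,0,0,0], jaw=-0.58)

```text
clock: 14.4
tool_pos: [0.4948, 0.1003, 0.1637]
orientation: [2.3, 2.14, 0.002]
wrist_force: [-0.9, 0.2, 0.5]
width: 0.0676
grasp_force: 0.0
```

```bash
python3 look.py pics/c7.png
python3 - <<'E'
from cell import env,cams
from h import *
s=env.get_state();print(s["width"])
go(s,rk(-132,43),.108,-4.1);go(s,rk(-75,43),.108,-4.1)
E
```

```text
0.06763352716386851
tcp [494.7 100.8 163.3] rack [-130.2   41.6] yaw -4.07 tilt -1.0 -> off [-0.18 -0.15  5.53] turn 0.0
tcp [494.7 100.8 163.3] rack [-130.2   41.6] yaw -4.07 tilt -1.0 -> off [ 5.52 -0.14  5.53] turn 0.0
```

View pics/c7.png

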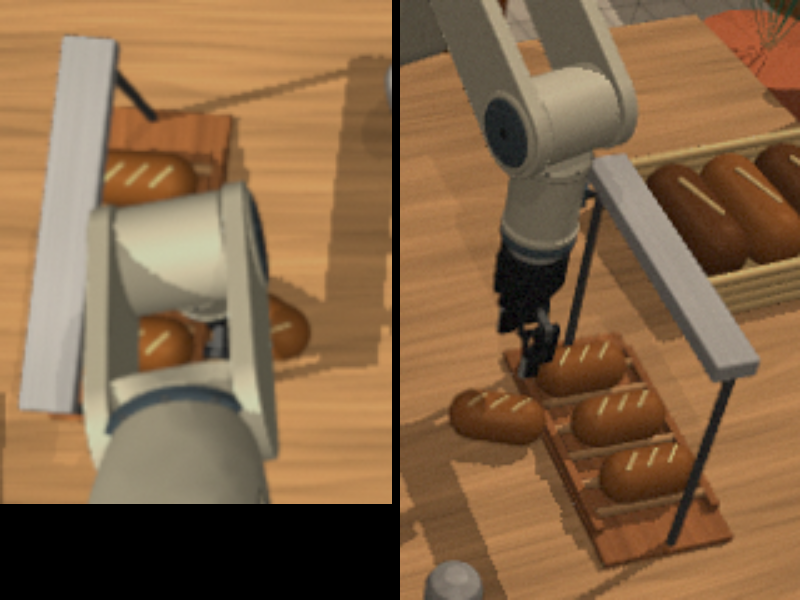

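The released loaf tipped off and dropped to the bench beside the rack, at scene crop (495,415). Its middle lay beyond the -x support of the row below. I need to grip nearer the loaf's end and release deeper in. I'm backing off to measure where it lies.

Emit:
step_arm([
  [-5,0,-2],
  [-11,0,-3],
  [-17,0,-3],
  [-23,0,-3],
  [-28,0,-3],
  [-30,0,-3],
  [-30,0,-3],
], turn=[0,0,0,0,0,0,0], jaw=-1)

```text
clock: 15.38
tool_pos: [0.4732, -0.1994, 0.1928]
orientation: [-2.3, -2.139, -0.0]
wrist_force: [0.4, 0.4, 0.1]
width: 0.0852
grasp_force: 0.0
```

```bash
cat > meas.py <<'E'
from cell import env,cams
from h import *
c=cams.camera("top");c2=cams.camera("scene")
def blobs(cc,smin,z,reg,amin=120):
    h=cv2.cvtColor(cc["color"],cv2.COLOR_RGB2HSV);m=((h[...,1]>smin)&(h[...,0]>7)&(h[...,0]<20)&(h[...,2]<175)).astype(np.uint8)
    x0,x1,y0,y1=reg;q=np.zeros_like(m);q[y0:y1,x0:x1]=m[y0:y1,x0:x1]
    q=cv2.morphologyEx(q,cv2.MORPH_OPEN,np.ones((3,3)));q=cv2.morphologyEx(q,cv2.MORPH_CLOSE,cv2.getStructuringElement(2,(7,7)))
    for k,ce,st in comps(q,amin):
        ct=max(cv2.findContours(k.astype(np.uint8),0,1)[0],key=len).reshape(-1,2)
        P=cast(cc,ct,z)[:,:2]*1000;r=cv2.minAreaRect(P.astype(np.float32));(a,b)=r[1];g=r[2]+(90 if a<b else 0)
        print("  px",ce.round(),"bbox",st[:4],"area",st[4],"ctr",np.round(r[0]),"rack",torack(np.array(r[0])/1000).round(),"size",np.round(sorted(r[1])),"p",round(g%180-90,1))
if __name__=="__main__":
    s=env.get_state();print("tcp",s["tool_pos"].round(4),"w",s["width"].round(4))
    for sm in(160,181):
        print("top S>",sm);blobs(c,sm,.031,(140,430,190,300))
    print("scene");blobs(c2,181,.031,(210,510,220,340))
E
python3 meas.py
```

```text
Traceback (most recent call last):
  File "meas.py", line 13, in <module>
    s=env.get_state();print("tcp",s["tool_pos"].round(4),"w",s["width"].round(4))
                                                             ^^^^^^^^^^^^^^^^
AttributeError: 'float' object has no attribute 'round'
```

```bash
sed -i 's/s\["width"\].round(4)/round(s["width"],4)/' meas.py; python3 meas.py
```

```text
tcp [ 0.4732 -0.1977  0.1929] w 0.0855
top S> 160
  px [210. 242.] bbox [179 190  82 104] area 4939 ctr [524. 155.] rack [-74.  16.] size [238. 315.] p 85.9
  px [353. 193.] bbox [338 190  32   8] area 206 ctr [ 675. -240.] rack [-457. -163.] size [22. 95.] p 0.8
  px [405. 227.] bbox [386 216  39  24] area 690 ctr [ 574. -396.] rack [-620.  -73.] size [ 61. 118.] p -11.9
  px [407. 275.] bbox [388 262  39  26] area 708 ctr [ 430. -402.] rack [-637.   70.] size [ 60. 119.] p -19.4
top S> 181
  px [203. 204.] bbox [188 194  32  20] area 550 ctr [638. 216.] rack [ -5. -93.] size [59. 95.] p 0.6
  px [405. 227.] bbox [387 216  37  23] area 637 ctr [ 574. -397.] rack [-621.  -73.] size [ 58. 114.] p -13.4
  px [200. 233.] bbox [184 223  33  21] area 559 ctr [548. 222.] rack [-5. -3.] size [60. 97.] p -4.0
  px [241. 254.] bbox [224 240  36  28] area 662 ctr [486.  96.] rack [-135.   50.] size [ 57. 118.] p -27.8
  px [200. 262.] bbox [182 252  37  22] area 668 ctr [459. 221.] rack [-13.  86.] size [ 61. 112.] p -3.9
  px [407. 275.] bbox [389 262  37  26] area 654 ctr [ 430. -403.] rack [-637.   70.] size [ 58. 114.] p -19.4
scene
  px [442. 250.] bbox [415 233  51  36] area 654 ctr [491. 236.] rack [ 4. 55.] size [123. 159.] p 87.6
  px [458. 279.] bbox [441 266  34  25] area 413 ctr [618. 229.] rack [  7. -72.] size [ 68. 111.] p 2.0
  px [239. 283.] bbox [216 271  39  20] area 277 ctr [ 437. -402.] rack [-636.   63.] size [ 71. 104.] p 9.3
  px [309. 308.] bbox [294 298  26  17] area 172 ctr [ 591. -225.] rack [-449.  -78.] size [41. 83.] p 14.8
  px [252. 320.] bbox [230 308  38  22] area 316 ctr [ 578. -394.] rack [-618.  -77.] size [ 66. 102.] p 4.1
```

Run:
```python
from cell import env
from h import *
s=env.get_state();g=grasp((486,96),-27.8,41);print(g,torack(g));go(s,g,.12,-27.8);go(s,g,.036,-27.8)
```

```text
[0.46687815 0.05973218] [-173.19187701   66.3237524 ]
tcp [ 473.2 -197.7  192.9] rack [-429.5   41.5] yaw -4.01 tilt -1.0 -> off [25.63 -2.43  7.3 ] turn 23.8
tcp [ 473.2 -197.7  192.9] rack [-429.5   41.5] yaw -4.01 tilt -1.0 -> off [25.63 -2.42 15.7 ] turn 23.8
```

Emit:
step_arm([
  [6,-0.6,2],
  [12,-1.2,4],
  [18,-1.8,6],
  [23,-2.2,7.3],
  [25.6,-2.4,7.3],
  [25.6,-2.4,7.3],
  [25.6,-2.4,12],
  [25.6,-2.4,15.5],
  [25.6,-2.4,15.7],
  [25.6,-2.4,15.7],
], turn=[8,16,23.8,23.8,23.8,23.8,23.8,23.8,23.8,23.8])

```text
clock: 16.82
tool_pos: [0.4678, 0.0576, 0.0368]
orientation: [2.691, 1.62, 0.001]
wrist_force: [0.9, 0.4, -0.3]
width: 0.0855
grasp_force: 0.0
```

Emit:
step_arm([
  [0,0,0],
  [0,0,0],
  [0,0,0],
  [0,0,0],
  [0,0,0],
  [0,0,0],
  [0,0,-3],
  [-2,0,-9],
  [-4,0,-13],
  [-4,0,-13],
  [-4,0,-13],
], turn=[0,0,0,0,0,0,0,0,0,0,0], jaw=1, squeeze=80)

```text
clock: 18.2
tool_pos: [0.4485, 0.0226, 0.166]
orientation: [2.691, 1.62, 0.001]
wrist_force: [1.1, -0.0, -1.8]
width: 0.0575
grasp_force: 85.8
```

Run:
```python
import meas
from cell import env
from h import *
s=env.get_state()
print("top z~.165");meas.blobs(meas.c,181,.165,(215,300,200,310),60)
print("scene");meas.blobs(meas.c2,181,.165,(380,450,150,300),60)
ax=np.array([.466,.885,0]);
go(s,rk(-170,42),.17,-4.1);go(s,rk(-67.5,42),.17,-4.1);print(s["width"],s["grasp_force"])
```

```text
top z~.165
scene
  px [402. 229.] bbox [395 223  14  12] area 81 ctr [496.  86.] rack [-145.   39.] size [27. 56.] p 20.4
  px [437. 242.] bbox [421 227  29  39] area 461 ctr [585. 158.] rack [-67. -45.] size [ 81. 142.] p 77.9
tcp [448.   22.9 164.9] rack [-211.3   82.5] yaw -27.87 tilt -1.0 -> off [ 5.41  2.04 -0.51] turn -23.8
tcp [448.   22.9 164.9] rack [-211.3   82.5] yaw -27.87 tilt -1.0 -> off [14.8  -2.09 -0.51] turn -23.8
0.05779113890432189 85.77263474464417
```

Emit:
step_arm([
  [3,1,0],
  [5.4,2,-0.5],
  [5.4,2,-0.5],
  [5.4,2,-0.5],
], turn=[-10,-20,-23.8,-23.8])

```text
clock: 18.8
tool_pos: [0.491, 0.0614, 0.1695]
orientation: [-2.298, -2.14, 0.003]
wrist_force: [0.0, -0.1, -2.5]
width: 0.0571
grasp_force: 86.1
```

```bash
cat > sl.py <<'E'
from cell import env,cams
from h import *
def slashes(cc,box):
    h=cv2.cvtColor(cc["color"],cv2.COLOR_RGB2HSV).astype(int);x0,x1,y0,y1=box
    b=cv2.cvtColor(cc["color"],cv2.COLOR_RGB2HSV)
    m=np.zeros(h.shape[:2],np.uint8);m[y0:y1,x0:x1]=((h[...,1]<150)&(h[...,2]>150)&(h[...,0]>17)&(h[...,0]<33))[y0:y1,x0:x1]
    return [ce for k,ce,st in comps(m,4) if st[4]<60]
def onplane(cc,px,P0,d):
    "P0 xy point m, d axis dir xy: vertical plane hit -> (along mm, z mm)"
    A=cast(cc,[px],0.)[0];B=cast(cc,[px],.3)[0];n=np.array([-d[1],d[0]])
    t=((P0-A[:2])@n)/((B-A)[:2]@n);Q=A+t*(B-A);return np.round([(Q[:2]-P0)@d*1000,Q[2]*1000],1)
def near(cc,P,r=45):
    u=proj(cc,P)[0];return (max(int(u[0]-r),0),int(u[0]+r),max(int(u[1]-r),0),int(u[1]+r))
E
python3 - <<'E'
from sl import *
s=env.get_state();t=s["tool_pos"];go(s,rk(-67.5,42),.17,-4.1);print(s["width"])
c=cams.camera("scene")
for p in slashes(c,near(c,[*(t[:2]+RX*.04),t[2]+.03],50)): print(p.round(1),onplane(c,p,t[:2],RX))
print("low row check")
for y in(88,0,-88):
    for p in slashes(c,near(c,[*rk(0,y),.08],22)): print(y,p.round(1),onplane(c,p,rk(0,y),RX))
E
```

```text
tcp [491.   61.4 169.5] rack [-169.8   42.4] yaw -4.07 tilt -1.0 -> off [10.23  0.05 -0.05] turn 0.0
0.05712913043058009
[448.7 171.6] [131.1 355.4]
[441.  229.7] [151.1 129. ]
[425.6 232. ] [101.3 130.7]
[433.  231.3] [125.5 128.2]
[457.1 247.4] [224.5  32.9]
[440.6 252. ] [169.5  25.4]
[448.1 251.4] [196.   21.4]
low row check
88 [441.  229.7] [10.1 77. ]
88 [425.6 232. ] [-42.   78.8]
88 [433.  231.3] [-16.7  76.2]
88 [457.1 247.4] [ 86.9 -23.5]
0 [433.  231.3] [-70.  176.6]
0 [440.8 230.2] [-45.6 175.6]
0 [457.1 247.4] [24.8 85.4]
0 [440.6 252. ] [-27.9  78.2]
0 [448.1 251.4] [-2.5 74.4]
-88 [440.6 252. ] [-85.1 187.8]
-88 [448.1 251.4] [-62.1 184.3]
-88 [468.6 271. ] [24.5 77.6]
-88 [453.  272.5] [-26.6  85. ]
```

Run:
```python
from sl import *
s=env.get_state();t=s["tool_pos"]
c=cams.camera("scene");u=proj(c,[*(t[:2]+RX*.04),t[2]+.025])[0];print(u)
h=cv2.cvtColor(c["color"],cv2.COLOR_RGB2HSV)
cv2.imwrite("pics/c8.png",cv2.resize(c["color"][90:330,340:520],None,fx=2.5,fy=2.5)[:,:,::-1])
x0,y0=int(u[0])-25,int(u[1])-22
for r in range(y0,y0+50,3): print(r," ".join("%3d/%3d"%(h[r,x,1],h[r,x,2]) for x in range(x0,x0+60,4)))
```

```text
[408.89498572 219.74794084]
197 134/160  73/ 14  73/ 28 107/ 19  89/ 20  58/ 22 118/ 13  32/ 24 147/147 143/152 136/157 143/169 139/165 113/ 68 142/156
200 145/167  93/ 22  71/ 18 159/ 16  15/ 17  44/ 23 111/ 23  13/ 20 139/162 144/161 142/158 142/167 131/ 70 129/101 146/136
203 139/171  30/ 17  44/ 23  64/ 20  67/ 19  85/ 15  32/ 24 200/ 23 141/152 136/154 141/156 137/154  17/ 30 143/157 141/150
206 137/175  58/ 22  88/ 26  43/ 18  48/ 16  17/ 15 255/  5 145/155 144/152 146/147 142/145 144/151  23/ 34 145/146 141/148
209 141/177 133/ 44  71/ 18 156/ 18  18/ 14  60/ 17 145/128 146/150 140/160 137/160 145/149 141/157  35/ 36 141/163 145/157
212 146/159 146/ 28  43/ 18  46/ 22  11/ 23  55/ 14 146/148 139/156 145/157 140/164 136/159 142/158  28/ 37 141/170 141/155
215 138/164 115/113  27/ 19  24/ 21  30/ 17  41/ 74 149/163 147/153 141/130 141/150 144/156 142/169 104/ 54 142/169 143/161
218 140/175 134/101  51/ 15  59/ 13  51/ 15  39/ 84 194/117 167/130 224/ 83 201/ 85 148/ 98 133/102 138/140 141/170 143/162
221 138/166  93/ 55 171/ 70  55/ 23 171/ 76  30/ 59  42/ 55 179/145 134/124 200/
[... 335 characters left out ...]
 102/  5 170/ 21 192/ 97 187/ 83 187/ 82 213/ 72 124/177 195/131 188/130 182/137
233 144/168 148/134 187/ 79  21/ 61   0/ 12  12/ 21 213/ 61 192/ 77 159/ 77 201/ 75 220/ 58 181/138 178/135 184/137 170/135
236 144/170 140/179 202/ 58  33/ 70  45/ 17 174/ 72 178/ 70 203/ 69 167/ 61 216/ 66 180/105 188/126 182/123 191/119 199/113
239 140/173 139/180 140/157  28/ 64  34/ 15 165/ 71 192/ 65 177/127 197/ 70 170/ 84 190/ 98 197/109 174/107 210/ 96 183/ 95
242 143/168 142/179 140/175 139/158 141/132 145/109 167/ 67 169/ 83 191/ 64 200/ 74 180/ 75 182/ 91 216/ 78 205/ 82 218/ 75
245 141/172 143/169 142/163 138/102 144/136 149/103 159/ 72 170/ 84 206/ 73 231/ 63 174/ 76 188/ 69 185/ 69 206/ 63 194/ 59
```

Run:
```python
from sl import *
s=env.get_state();t=s["tool_pos"]
c=cams.camera("scene")
for g in(41,30,50):
  print(g,[proj(c,[*(t[:2]+RX*(g+d)/1000),t[2]-.005+e]).round(0).tolist() for d,e in((-60,0),(60,0),(0,.031),(0,-.031),(29,.031),(29,-.031))])
h=cv2.cvtColor(c["color"],cv2.COLOR_RGB2HSV)
m=((h[...,1]>158)&(h[...,2]<150)&(h[...,2]>50)).astype(np.uint8);q=np.zeros_like(m);q[205:255,385:432]=m[205:255,385:432]
for x in range(388,432,4):
    r=np.nonzero(q[:,x])[0];print(x,r.min() if len(r) else 0,r.max() if len(r) else 0,len(r))
```

```text
41 [[[388.0, 230.0]], [[427.0, 224.0]], [[409.0, 219.0]], [[406.0, 235.0]], [[419.0, 218.0]], [[416.0, 233.0]]]
30 [[[384.0, 231.0]], [[424.0, 224.0]], [[406.0, 220.0]], [[403.0, 235.0]], [[415.0, 218.0]], [[412.0, 234.0]]]
50 [[[391.0, 230.0]], [[430.0, 223.0]], [[412.0, 219.0]], [[409.0, 234.0]], [[422.0, 217.0]], [[419.0, 232.0]]]
388 225 233 9
392 222 238 17
396 220 221 2
400 0 0 0
404 235 239 5
408 217 247 22
412 217 254 36
416 216 254 34
420 217 254 34
424 220 254 27
428 228 254 23
```

View pics/c8.png

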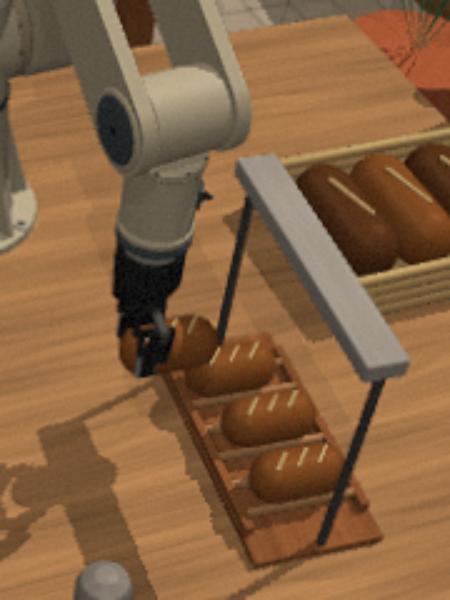

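The crop shows the gripped loaf level at (170,345), matching a grip 41 mm from its middle. Inserting it to tool x -67.5 and releasing.

Emit:
step_arm([
  [4,0,0],
  [8,0,0],
  [9.5,0,0],
  [10.2,0,0],
  [10.2,0,2],
  [10.2,0,4],
  [10.2,0,6],
  [10.2,0,6.8],
  [10.2,0,6.9],
  [10.2,0,6.9],
], turn=[0,0,0,0,0,0,0,0,0,0])

```text
clock: 20.2
tool_pos: [0.4989, 0.1625, 0.1024]
orientation: [2.3, 2.14, -0.0]
wrist_force: [-1.6, -0.2, -0.3]
width: 0.0575
grasp_force: 85.9
```

Run:
```python
from sl import *
s=env.get_state();go(s,rk(-67.5,42),.1005,-4.1);print(s["width"],s["wrist_force"])
c=cams.camera("scene")
for p in slashes(c,near(c,[*rk(-15,42),.125],22)): print(p.round(1),onplane(c,p,rk(0,42),RX))
```

```text
tcp [498.9 162.5 102.4] rack [-68.4  41.8] yaw -4.11 tilt -1.0 -> off [ 0.09 -0.02  0.19] turn -0.0
0.05750298545671642 [-1.58725084 -0.1666558  -0.26370062]
[445.  230.3] [ -4.9 123.9]
[457.  248.5] [55.  28.3]
[449.4 249.4] [28.4 30.7]
```

Emit:
step_arm([
  [0.1,0,0.2],
  [0.1,0,0.2],
], turn=[0,0])

```text
clock: 20.5
tool_pos: [0.4981, 0.1634, 0.1004]
orientation: [-2.299, -2.141, 0.002]
wrist_force: [-5.9, -3.2, 6.2]
width: 0.0571
grasp_force: 86.8
```

Emit:
step_arm([
  [0,0,0],
  [0,0,0],
  [0,0,0],
  [0,0,0],
  [0,0,0],
  [0,0,0],
], turn=[0,0,0,0,0,0], jaw=-0.7)

```text
clock: 21.25
tool_pos: [0.4989, 0.1637, 0.1]
orientation: [-2.299, -2.141, -0.0]
wrist_force: [-0.3, -0.2, -0.3]
width: 0.0727
grasp_force: 0.0
```

Run:
```python
from sl import *
s=env.get_state();go(s,rk(-67.5,42),.1005,-4.1);print(s["width"],s["wrist_force"])
c=cams.camera("scene")
for p in slashes(c,near(c,[*rk(-15,42),.125],22)): print(p.round(1),onplane(c,p,rk(0,42),RX))
```

```text
tcp [498.9 163.7 100. ] rack [-67.2  41.9] yaw -4.09 tilt -1.0 -> off [-0.03 -0.01 -0.05] turn 0.0
0.07273930419267186 [-0.30913161 -0.24398754 -0.32453599]
[444.6 229.5] [ -6.8 127.7]
[456.7 248.4] [53.8 29.1]
[449.  249.7] [27.3 29.5]
```

The loaf is sitting in the saddle. I'm withdrawing straight back, closing, and pushing home.

Emit:
step_arm([
  [-2,0,0],
  [-4.5,0,-0.5],
  [-7.5,0,-0.8],
  [-7.5,0,-0.8],
], turn=[0,0,0,0])

```text
clock: 21.8
tool_pos: [0.4931, 0.0867, 0.1081]
orientation: [2.302, 2.138, -0.001]
wrist_force: [-1.2, -0.1, -0.3]
width: 0.0725
grasp_force: 0.0
```

Run:
```python
from sl import *
s=env.get_state();go(s,rk(-75,44),.108,-4.1);print(s["width"],s["wrist_force"])
c=cams.camera("scene")
for p in slashes(c,near(c,[*rk(-25,42),.125],24)): print(p.round(1),onplane(c,p,rk(0,44),RX))
```

```text
tcp [493.1  86.7 108.1] rack [-144.4   42.1] yaw -4.23 tilt -1.0 -> off [ 6.94 -0.2   0.01] turn -0.1
0.07251616227236496 [-1.17274941 -0.06465505 -0.31989198]
[444.7 229.2] [ -5.6 126.6]
[436.9 231. ] [-30.6 124.7]
[428.5 233. ] [-57.1 122.2]
[456.7 248.4] [55.2 26.6]
[440.8 251.6] [ 0.9 25.1]
[448.2 251.7] [27.6 18.2]
```

Emit:
step_arm([
  [0,-0.2,0],
  [0,-0.2,0],
  [0,-0.2,0],
  [0,-0.2,0],
  [2,-0.2,0],
  [3.5,-0.2,0],
  [4.5,-0.2,0],
  [5.5,-0.2,0],
  [6.3,-0.2,0],
  [6.9,-0.2,0],
  [6.9,-0.2,0],
  [6.9,-0.2,0],
], turn=[0,0,0,0,0,0,0,0,0,0,0,0], jaw=1)

```text
clock: 23.35
tool_pos: [0.4965, 0.1579, 0.1079]
orientation: [-2.299, -2.141, -0.0]
wrist_force: [-0.0, 0.3, -0.4]
width: 0.0
grasp_force: 0.0
```

Emit:
step_arm([
  [-5,0,-1],
  [-10,0,-5],
  [-16,2,-9],
  [-21,4,-9],
  [-21,4,-9],
], turn=[0,0,0,0,0], jaw=-1)

```text
clock: 23.98
tool_pos: [0.5229, -0.0581, 0.1991]
orientation: [2.302, 2.134, 0.003]
wrist_force: [-0.1, 1.2, -0.8]
width: 0.0857
grasp_force: 0.0
```

```bash
cat >> sl.py <<'E'
SL={"LL":(88,.0807),"LM":(0,.0807),"LR":(-88,.0807),"ML":(44,.1244),"MR":(-44,.1244),"PK":(0,.1681)}
def check(names):
    c=cams.camera("scene");ps=slashes(c,(370,520,150,330))
    for n in names:
        y,z=SL[n];r=[onplane(c,p,rk(0,y),RX) for p in ps];print(n,[v.tolist() for v in r if abs(v[0])<75 and abs(v[1]-z*1000+3)<9])
E
python3 - <<'E'
from sl import *
s=env.get_state();g=grasp((573,-245),-5.7,41);print(g);go(s,g,.17,-5.7);go(s,g,.036,-5.7)
check(["LL","LM","LR","ML"])
c=cams.camera("top")
for l in loaves(c):
    if 300>l[0][1]>200 and l[0][0]>240:print(l)
E
```

```text
[ 0.56892789 -0.28579728]
tcp [522.9 -58.1 199.1] rack [-286.7    2. ] yaw -4.34 tilt -1.0 -> off [-22.36   6.31   2.95] turn 1.4
tcp [522.9 -58.1 199.1] rack [-286.7    2. ] yaw -4.34 tilt -1.0 -> off [-22.35   6.27  16.35] turn 1.4
LL [[23.4, 73.4], [49.3, 74.3], [-42.2, 79.8], [-4.4, 72.1]]
LM [[24.2, 81.2], [-27.9, 78.2], [-1.4, 77.9]]
LR [[24.5, 77.6], [-27.4, 79.3]]
ML [[-4.9, 123.7], [19.8, 124.6], [-67.8, 129.9], [-31.5, 122.5]]
(array([405., 227.]), [574, -396], [118, 60], -11.5)
(array([355., 227.]), [573, -245], [117, 60], -5.7)
(array([407., 275.]), [430, -402], [119, 60], -19.4)
```

ML's centre is at about -5 mm, well placed. Picking B for mid_right.

Emit:
step_arm([
  [-6,1.7,1],
  [-12,3.4,2],
  [-18,5.1,3],
  [-22,6.2,3],
  [-22.4,6.3,3],
  [-22.4,6.3,3],
  [-22.4,6.3,9],
  [-22.4,6.3,15],
  [-22.4,6.3,16.3],
  [-22.4,6.3,16.3],
], turn=[0.7,1.4,1.4,1.4,1.4,1.4,1.4,1.4,1.4,1.4])

```text
clock: 25.32
tool_pos: [0.5684, -0.2812, 0.0353]
orientation: [-2.323, -2.113, 0.0]
wrist_force: [1.3, -0.4, 0.7]
width: 0.0854
grasp_force: 0.0
```

Emit:
step_arm([
  [0,0,0],
  [0,0,0],
  [0,0,0],
  [0,0,0],
  [0,0,0],
  [0,0,0],
  [0,0,-5],
  [0,0,-11],
  [0,0,-15],
  [0,0,-15],
  [0,0,-15],
], turn=[0,0,0,0,0,0,0,0,0,0,0], jaw=1)

```text
clock: 26.7
tool_pos: [0.568, -0.2823, 0.1855]
orientation: [2.325, 2.112, 0.0]
wrist_force: [0.0, -0.8, -1.7]
width: 0.0579
grasp_force: 86.3
```

Run:
```python
from sl import *
s=env.get_state();go(s,rk(-190,-45),.18,-4.1);go(s,rk(-67,-45),.18,-4.1);print(s["width"],s["grasp_force"])
```

```text
tcp [ 568.  -282.3  185.5] rack [-507.1  -59.2] yaw -5.5 tilt -1.0 -> off [31.66 -2.18  0.54] turn -1.4
tcp [ 568.  -282.3  185.5] rack [-507.1  -59.2] yaw -5.5 tilt -1.0 -> off [43.96 -2.47  0.53] turn -1.4
0.05791640327243197 86.3166081905365
```

The grip came out 37 mm from the middle, which would release too far out. I'm setting it down and re-gripping 5 mm nearer the end.

Emit:
step_arm([
  [0,0,6],
  [0,0,12],
  [0,0,14.9],
  [0,0,15],
  [0,0,15],
], turn=[0,0,0,0,0])

```text
clock: 27.32
tool_pos: [0.5672, -0.2819, 0.0335]
orientation: [-2.324, -2.111, 0.001]
wrist_force: [-0.2, -0.0, -1.7]
width: 0.0576
grasp_force: 106.2
```

Emit:
step_arm([
  [0,0,0],
  [0,0,0],
  [0,0,0],
  [0,0,0],
  [-0.5,0,0],
  [-0.5,0,0],
  [-0.5,0,0],
], turn=[0,0,0,0,0,0,0], jaw=-0.8)

```text
clock: 28.2
tool_pos: [0.5678, -0.2875, 0.035]
orientation: [2.326, 2.112, 0.0]
wrist_force: [0.2, -0.6, 1.1]
width: 0.0769
grasp_force: 0.0
```

Emit:
step_arm([
  [0,0,0],
  [0,0,0],
  [0,0,0],
  [0,0,0],
  [0,0,0],
  [0,0,0],
  [0,0,-5],
  [0,0,-11],
  [0,0,-15],
  [0,0,-15],
  [0,0,-15],
], turn=[0,0,0,0,0,0,0,0,0,0,0], jaw=1)

```text
clock: 29.58
tool_pos: [0.5672, -0.287, 0.1841]
orientation: [-2.324, -2.112, 0.001]
wrist_force: [0.3, -0.4, -1.8]
width: 0.0557
grasp_force: 83.0
```

Run:
```python
from sl import *
s=env.get_state();go(s,rk(-190,-45),.18,-4.1);go(s,rk(-67,-45),.18,-4.1);print(s["width"],s["grasp_force"])
```

```text
tcp [ 567.2 -287.   184.1] rack [-511.8  -58.7] yaw -5.49 tilt -1.0 -> off [32.14 -2.13  0.43] turn -1.4
tcp [ 567.2 -287.   184.1] rack [-511.8  -58.7] yaw -5.49 tilt -1.0 -> off [44.44 -2.42  0.44] turn -1.4
0.05566171683013699 82.9795503616333
```

Emit:
step_arm([
  [6,-0.4,0.2],
  [12,-0.8,0.4],
  [18,-1.2,0.4],
  [24,-1.6,0.4],
  [30,-2,0.4],
  [32.1,-2.1,0.4],
  [36,-2.2,0.4],
  [40.5,-2.3,0.4],
  [40.5,-2.3,0.4],
  [40.5,-2.3,0.4],
  [40.5,-2.3,0.4],
], turn=[-0.7,-1.4,-1.4,-1.4,-1.4,-1.4,-1.4,-1.4,-1.4,-1.4,-1.4])

```text
clock: 30.95
tool_pos: [0.5833, 0.1167, 0.1804]
orientation: [-2.3, -2.139, 0.002]
wrist_force: [0.1, 0.0, -1.7]
width: 0.0553
grasp_force: 83.1
```

Run:
```python
from sl import *
s=env.get_state();go(s,rk(-67,-45),.1005,-4.1);print(s["width"])
c=cams.camera("scene")
y=-45;ps=slashes(c,(370,520,150,330))
print([v.tolist() for v in [onplane(c,p,rk(0,y),RX) for p in ps] if 190<v[1]<215])
```

```text
tcp [583.3 116.7 180.4] rack [-108.   -45.7] yaw -4.15 tilt -1.0 -> off [ 4.1  -0.06  7.99] turn -0.1
0.055254652386396
[[98.3, 204.6]]
```

Emit:
step_arm([
  [2.5,0,0],
  [3.6,0,0],
  [4.1,0,0.5],
  [4.1,0,2.5],
  [4.1,0,5],
  [4.1,0,7],
  [4.1,0,7.8],
  [4.1,0,7.9],
  [4.1,0,7.9],
  [4.1,0,7.9],
], turn=[0,0,0,0,0,0,0,0,0,0])

```text
clock: 32.25
tool_pos: [0.5871, 0.159, 0.1028]
orientation: [2.299, 2.14, 0.002]
wrist_force: [0.3, -0.5, -1.5]
width: 0.0555
grasp_force: 83.1
```

Run:
```python
from sl import *
s=env.get_state();go(s,rk(-67,-45),.1005,-4.1);print(s["width"],s["wrist_force"])
check(["MR","ML","LM","LR"])
```

```text
tcp [587.1 159.  102.8] rack [-65.5 -46.4] yaw -4.09 tilt -1.0 -> off [-0.15 -0.14  0.23] turn 0.0
0.05545813418907386 [ 0.25911029 -0.46266271 -1.54835947]
MR [[-21.2, 124.9]]
ML [[-68.6, 127.3]]
LM [[34.6, 77.8], [9.1, 69.8]]
LR [[24.5, 77.6]]
```

Emit:
step_arm([
  [-0.1,-0.15,0.2],
  [-0.1,-0.15,0.4],
  [-0.1,-0.15,0.4],
], turn=[0,0,0])

```text
clock: 32.67
tool_pos: [0.5854, 0.1579, 0.0981]
orientation: [2.299, 2.14, 0.001]
wrist_force: [2.4, -1.2, 0.3]
width: 0.0557
grasp_force: 83.5
```

Emit:
step_arm([
  [0,0,0],
  [0,0,0],
  [0,0,0],
  [0,0,0],
  [0,0,0],
  [0,0,0],
  [-2,0,0],
  [-4.5,0,-0.5],
  [-7.5,0,-0.8],
  [-7.5,0,-0.8],
], turn=[0,0,0,0,0,0,0,0,0,0], jaw=-0.58)

```text
clock: 33.92
tool_pos: [0.5793, 0.0807, 0.1062]
orientation: [2.302, 2.138, -0.001]
wrist_force: [0.2, 0.1, -0.2]
width: 0.0672
grasp_force: 0.0
```

Run:
```python
from sl import *
s=env.get_state();go(s,rk(-75,-44),.108,-4.1);print(s["width"],s["wrist_force"])
check(["MR","ML","LM","LR"])
```

```text
tcp [579.3  80.7 106.2] rack [-144.1  -44.3] yaw -4.23 tilt -1.0 -> off [ 6.91 -0.04 -0.19] turn -0.1
0.06716394904623542 [ 0.15231494  0.11823959 -0.23854764]
MR [[-24.6, 125.7], [0.1, 125.2], [-50.5, 119.5]]
ML [[-4.9, 123.7], [19.8, 124.6], [-31.2, 123.7]]
LM [[5.6, 70.6], [31.5, 70.0]]
LR [[24.5, 77.6], [-26.9, 84.1]]
```

MR is seated at -25 mm. Pushing it home.

Emit:
step_arm([
  [0,0,-0.2],
  [0,0,-0.2],
  [0,0,-0.2],
  [0,0,-0.2],
  [2.5,0,-0.2],
  [4,0,-0.2],
  [5,0,-0.2],
  [6,0,-0.2],
  [6.8,0,-0.2],
  [6.8,0,-0.2],
  [6.8,0,-0.2],
], turn=[0,0,0,0,0,0,0,0,0,0,0], jaw=1)

```text
clock: 35.35
tool_pos: [0.5845, 0.1509, 0.1079]
orientation: [-2.299, -2.141, -0.0]
wrist_force: [-0.1, -0.9, -0.3]
width: 0.0
grasp_force: 0.0
```

Emit:
step_arm([
  [-5,0,-1],
  [-10,0,-5],
  [-16,0,-9],
  [-22,0,-9],
  [-28,0,-9],
  [-32,0,-9],
  [-32,0,-9],
  [-32,0,-9],
], turn=[0,0,0,0,0,0,0,0], jaw=-1)

```text
clock: 36.35
tool_pos: [0.5614, -0.168, 0.1978]
orientation: [-2.3, -2.139, -0.0]
wrist_force: [-0.9, 0.4, -0.7]
width: 0.0857
grasp_force: 0.0
```

Run:
```python
from sl import *
c=cams.camera("top")
L=[l for l in loaves(c) if 300>l[0][1]>200 and l[0][0]>240]
for l in L: print(l)
C=[l for l in L if l[0][1]<250][0]
s=env.get_state();g=grasp(C[1],C[3],41);print(g);go(s,g,.17,C[3]);go(s,g,.036,C[3])
check(["LL","LM","LR","ML","MR"])
```

```text
(array([405., 227.]), [573, -396], [118, 61], -13.5)
(array([407., 275.]), [430, -402], [119, 60], -20.5)
[ 0.56342874 -0.43586717]
tcp [ 561.5 -167.4  197.9] rack [-393.   -44.5] yaw -4.08 tilt -1.0 -> off [-26.76   2.1    2.77] turn 9.4
tcp [ 561.5 -167.4  197.9] rack [-393.   -44.5] yaw -4.08 tilt -1.0 -> off [-26.77   2.1   16.17] turn 9.4
LL [[23.4, 73.4], [48.8, 73.1], [-42.2, 79.8], [-4.4, 72.1]]
LM [[53.4, 69.0]]
LR [[24.5, 77.6], [-27.4, 85.9], [-2.2, 76.6]]
ML [[-4.9, 123.7], [19.4, 123.5], [-67.8, 129.9], [-31.5, 122.5]]
MR [[21.0, 124.3], [-5.1, 120.5], [-30.4, 123.2]]
```

Both second-row loaves are at about -5 mm. Picking C for the peak.

Emit:
step_arm([
  [-6,0.5,1],
  [-12,1,2],
  [-18,1.5,3],
  [-24,2,3],
  [-26.8,2.1,3],
  [-26.8,2.1,3],
  [-26.8,2.1,9],
  [-26.8,2.1,15],
  [-26.8,2.1,16.2],
  [-26.8,2.1,16.2],
  [-26.8,2.1,16.2],
], turn=[4,9.4,9.4,9.4,9.4,9.4,9.4,9.4,9.4,9.4,9.4])

```text
clock: 37.83
tool_pos: [0.5653, -0.4376, 0.0389]
orientation: [2.463, 1.944, 0.002]
wrist_force: [0.8, -0.3, 0.9]
width: 0.0854
grasp_force: 0.0
```

Run:
```python
from sl import *
s=env.get_state();go(s,[.5634,-.4359],.036,-13.5)
```

```text
tcp [ 565.3 -437.6   38.9] rack [-662.2  -67.7] yaw -13.46 tilt -1.0 -> off [ 0.13 -0.23  0.29] turn 0.0
```

Emit:
step_arm([
  [0.1,-0.2,0.3],
  [0.1,-0.2,0.3],
], turn=[0,0])

```text
clock: 38.08
tool_pos: [0.5619, -0.4357, 0.034]
orientation: [2.466, 1.944, 0.0]
wrist_force: [0.2, -0.7, 0.0]
width: 0.0856
grasp_force: 0.0
```

Emit:
step_arm([
  [0,0,0],
  [0,0,0],
  [0,0,0],
  [0,0,0],
  [0,0,0],
  [0,0,0],
  [0,0,-5],
  [0,0,-11],
  [0,0,-17],
  [0,0,-17],
  [0,0,-17],
  [0,0,-17],
], turn=[0,0,0,0,0,0,0,0,0,0,0,0], jaw=1)

```text
clock: 39.58
tool_pos: [0.5608, -0.4348, 0.2007]
orientation: [-2.464, -1.943, 0.001]
wrist_force: [-0.2, -0.0, -1.2]
width: 0.0571
grasp_force: 85.3
```

Run:
```python
from sl import *
s=env.get_state();go(s,rk(-190,-1),.203,-4.1);go(s,rk(-110,-1),.203,-4.1);print(s["width"],s["grasp_force"])
```

```text
tcp [ 560.8 -434.8  200.7] rack [-659.7  -63. ] yaw -13.49 tilt -1.0 -> off [ 45.34 -13.76  -0.12] turn -9.4
tcp [ 560.8 -434.8  200.7] rack [-659.7  -63. ] yaw -13.49 tilt -1.0 -> off [ 53.23 -15.06  -0.1 ] turn -9.4
0.057101186194517754 85.30530452728271
```

Emit:
step_arm([
  [6,-1.8,0],
  [12,-3.6,0],
  [18,-5.4,0],
  [24,-7.2,0],
  [30,-9,0],
  [36,-10.9,0],
  [42,-12.7,0],
  [45.3,-13.7,0],
  [45.3,-13.7,0],
  [49,-14.4,0],
  [53.2,-15,0],
  [53.2,-15,0],
  [53.2,-15,0],
  [53.2,-15,0],
], turn=[-4,-9.4,-9.4,-9.4,-9.4,-9.4,-9.4,-9.4,-9.4,-9.4,-9.4,-9.4,-9.4,-9.4])

```text
clock: 41.32
tool_pos: [0.5398, 0.1154, 0.2026]
orientation: [-2.3, -2.139, 0.002]
wrist_force: [0.2, -0.2, -2.0]
width: 0.0574
grasp_force: 85.5
```

Run:
```python
from sl import *
s=env.get_state();go(s,rk(-68,0),.144,-4.1);print(s["width"])
```

```text
tcp [539.8 115.4 202.6] rack [-112.4   -2.4] yaw -4.16 tilt -1.0 -> off [ 4.44 -0.24  5.85] turn -0.1
0.05739632654999091
```

Emit:
step_arm([
  [2.5,-0.2,0],
  [3.7,-0.2,0],
  [4.2,-0.2,0.5],
  [4.2,-0.2,2.5],
  [4.2,-0.2,4.5],
  [4.2,-0.2,5.6],
  [4.2,-0.2,5.8],
  [4.2,-0.2,5.8],
  [4.2,-0.2,5.8],
], turn=[0,0,0,0,0,0,0,0,0])

```text
clock: 42.45
tool_pos: [0.5415, 0.1589, 0.1457]
orientation: [2.299, 2.14, 0.002]
wrist_force: [0.2, 0.3, 0.0]
width: 0.0575
grasp_force: 85.5
```

Run:
```python
from sl import *
s=env.get_state();go(s,rk(-68,0),.1425,-4.1);print(s["width"],s["wrist_force"])
check(["PK","MR","ML"])
```

```text
tcp [541.5 158.9 145.7] rack [-68.9  -1. ] yaw -4.09 tilt -1.0 -> off [ 0.09 -0.1   0.32] turn 0.0
0.057467481605265026 [0.21785    0.28947882 0.00216405]
PK [[-2.4, 169.0]]
MR [[21.5, 127.0], [-5.1, 120.5], [-31.2, 119.9]]
ML [[27.4, 118.4]]
```

Emit:
step_arm([
  [0.1,-0.1,0.2],
  [0.1,-0.1,0.4],
  [0.1,-0.1,0.4],
], turn=[0,0,0])

```text
clock: 42.88
tool_pos: [0.5399, 0.1599, 0.1408]
orientation: [-2.299, -2.141, 0.0]
wrist_force: [-0.5, 0.2, -1.8]
width: 0.0572
grasp_force: 85.7
```

Emit:
step_arm([
  [0,0,0],
  [0,0,0],
  [0,0,0],
  [0,0,0],
  [0,0,0],
  [0,0,0],
  [-2,0,0],
  [-4.5,0,-0.5],
  [-7.5,0,-0.8],
  [-7.5,0,-0.8],
  [-7.5,0,-0.8],
], turn=[0,0,0,0,0,0,0,0,0,0,0], jaw=-0.6)

```text
clock: 44.25
tool_pos: [0.5348, 0.0847, 0.149]
orientation: [-2.3, -2.14, -0.0]
wrist_force: [-1.0, -0.4, 0.5]
width: 0.0681
grasp_force: 0.0
```

Run:
```python
from sl import *
s=env.get_state();go(s,rk(-75,0),.1515,-4.1);print(s["width"],s["wrist_force"])
check(["PK","MR","ML"])
```

```text
tcp [534.8  84.7 149. ] rack [-143.4    0.4] yaw -4.15 tilt -1.0 -> off [ 6.84  0.04 -0.25] turn -0.0
0.06812713030787165 [-0.96674438 -0.3645903   0.45437464]
PK [[-4.0, 165.4], [-29.1, 166.1], [-55.9, 164.8]]
MR [[21.0, 122.1], [-5.1, 122.2], [-30.8, 121.4]]
ML [[25.7, 114.7], [-68.0, 130.0], [-0.6, 115.4], [-28.6, 114.0]]
```

The peak is seated at -29 mm. Pushing it gently home, then backing off.

Emit:
step_arm([
  [0,0,-0.2],
  [0,0,-0.2],
  [0,0,-0.2],
  [0,0,-0.2],
  [2,0,-0.2],
  [3.5,0,-0.2],
  [4.3,0,-0.2],
  [5,0,-0.2],
  [5.6,0,-0.2],
  [6.2,0,-0.2],
  [6.6,0,-0.2],
  [6.6,0,-0.2],
  [6.6,0,-0.2],
], turn=[0,0,0,0,0,0,0,0,0,0,0,0,0], jaw=1)

```text
clock: 45.92
tool_pos: [0.5395, 0.1509, 0.151]
orientation: [-2.299, -2.141, -0.0]
wrist_force: [0.8, 0.4, -0.1]
width: -0.0003
grasp_force: 0.0
```

Emit:
step_arm([
  [-4,0,0],
  [-10,0,-2],
  [-16,0,-6],
  [-22,0,-6],
  [-28,0,-6],
  [-28,0,-6],
  [-28,0,-6],
], turn=[0,0,0,0,0,0,0])

```text
clock: 46.8
tool_pos: [0.5193, -0.1286, 0.2109]
orientation: [-2.301, -2.138, -0.0]
wrist_force: [-0.5, 0.7, 0.2]
width: -0.0003
grasp_force: 0.0
```

Run:
```python
from sl import *
import meas
s=env.get_state();print(s["tool_pos"],s["wrist_force"])
check(["PK","MR","ML","LL","LM","LR"])
meas.blobs(meas.c,181,.137,(170,230,190,290))
for l in loaves(meas.c):
    if 320>l[0][1]>200 and l[0][0]>240:print(l)
h=cv2.cvtColor(meas.c["color"],cv2.COLOR_RGB2HSV);m=(h[...,1]<60)&(h[...,2]>120)
m[:140]=0;m[300:]=0;m[:,:240]=0;m[:,430:]=0
for k,ce,st in comps(m,80): print(ce.round(),st[4])
```

```text
[ 0.51949955 -0.12732937  0.21080155] [-0.14054351 -0.06908054  1.0536336 ]
PK [[-9.7, 167.4], [15.7, 162.3], [-35.8, 161.7]]
MR [[21.3, 123.0], [-5.1, 120.5], [-30.5, 121.7]]
ML [[-68.0, 130.0], [19.8, 116.8]]
LL [[-42.4, 80.0]]
LM []
LR [[24.9, 78.6], [-27.2, 85.1]]
  px [201. 235.] bbox [182 194  39  80] area 2357 ctr [533. 199.] rack [-30.  10.] size [103. 226.] p -89.9
(array([407., 275.]), [430, -402], [119, 60], -19.9)
[297. 168.] 232
[300. 262.] 2936
[317. 216.] 1403
[362. 271.] 398
```

Run:
```python
from sl import *
c=cams.camera("top")
for p in slashes(c,(175,232,190,290)):
    print(p.round(0),"z.08",torack(cast(c,[p],.08)).round()[0],"z.124",torack(cast(c,[p],.124)).round()[0],"z.168",torack(cast(c,[p],.168)).round()[0])
```

```text
[190. 200.] z.08 [ 25. -91.] z.124 [ 14. -83.] z.168 [  4. -76.]
[199. 202.] z.08 [ -0. -89.] z.124 [-10. -82.] z.168 [-20. -74.]
[207. 202.] z.08 [-26. -90.] z.124 [-35. -83.] z.168 [-45. -75.]
[188. 212.] z.08 [ 28. -57.] z.124 [ 17. -51.] z.168 [  7. -44.]
[195. 214.] z.08 [  6. -51.] z.124 [ -4. -45.] z.168 [-14. -38.]
[204. 214.] z.08 [-20. -52.] z.124 [-29. -46.] z.168 [-39. -39.]
[191. 227.] z.08 [ 14. -11.] z.124 [ 4. -5.] z.168 [-6.  0.]
[200. 228.] z.08 [-13. -10.] z.124 [-22.  -4.] z.168 [-32.   1.]
[184. 242.] z.08 [28. 35.] z.124 [18. 39.] z.168 [ 7. 43.]
[190. 246.] z.08 [10. 44.] z.124 [ 0. 48.] z.168 [-10.  52.]
[200. 246.] z.08 [-19.  41.] z.124 [-29.  45.] z.168 [-38.  49.]
[188. 261.] z.08 [13. 88.] z.124 [ 3. 90.] z.168 [-8. 93.]
[196. 262.] z.08 [-12.  90.] z.124 [-21.  93.] z.168 [-31.  96.]
[205. 262.] z.08 [-40.  87.] z.124 [-48.  90.] z.168 [-57.  93.]
[176. 271.] z.08 [ 44. 119.] z.124 [ 33. 121.] z.168 [ 22. 123.]
```

```bash
python3 -c "
from cell import env
print(env.hand_in())"
```

```text
the job is handed in; nothing more can be done
None
```

I built the pyramid and handed it in at about 47 s; the hand-in gave no verdict. My last measurements put the five visible loaves within about 15 mm of their slots. The sixth, in the middle groove, is hidden under the stack; it read within 3 mm of its slot before the second row went on. The spare loaf is on the bench well clear of the rack. One loaf tipped off the rack during its first placement and was re-placed. The jar and shaker show no movement in the top view; I didn't re-measure the boule or see anything touch the light bar.

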